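# Reload the finial boring jig

### The arm

A 7-joint arm with a two-finger parallel gripper is mounted at the origin on the work surface. World frame = base frame: x ahead of the robot, y to its left, z up, the work surface at z = 0. Lengths are in mm, angles in rad, forces in N, time in s.
With the tool pointing down it reaches from about 400 to 925 mm from the base axis. Payload 4.1 kg.
Tool frame: the origin (TCP) lies on the centre line of the jaws, within the pads' length; the fingertips stand 25 mm ahead of it and the grasp point (between the pads) lies 6 mm ahead of it; z points along the fingers, y is the line along which they close (so a half turn about z gives the same grasp; the last joint's range is limited). The gripper opens to 85 mm and grips with 20 to 120 N. Pads are 22 mm wide; open, the fingers measure 114 mm over their backs; the gripper's body (76 mm by 85 mm) begins 54 mm behind the grasp point. The pads swing forward as they close: fully open they stand 13 mm farther back than shut.
Start: joints at [-1.213, 0.398, 0.045, 1.537, -0.019, 1.207, -0.051], TCP at [286.685, 583.397, 256.347] pointing down, gripper open.
Joint ranges: [-2.82, 2.82], [-0.49, 2.23], [-1.37, 1.46], [0, 2.46], [-1.36, 4.5], [0.23, 2], [-2.94, 2.94]. Speed limits (rad/s): [2.57, 2.57, 3.14, 3.14, 3.14, 3.14, 3.14].

### API

Orientations are given as a unit quaternion [w, x, y, z].
In Python, from rig import robot gives the robot as it stands. The module is installed in compiled form; this text tells all that it offers.
- The arm moves only by the tool step_arm, never from a script. Its arguments are lists of equal length, an entry for each row: "grip": the finger opening in m, from 0 to 0.0854; "dp": the shift along the tool's x, y, z in m, a list of three; "angular": the turn, a rotation vector about the tool's x, y, z in degrees, a list of three. A call has 1 to 8 rows; each row shifts and turns the commanded pose from where the row before left it, along the tool's axes as they then stand; what a row does not reach is not made up. A row lasts 1/10 s, in which the tool goes at most 50 mm and 8.59 degrees, less where a joint would pass 70% of its speed; a pose out of reach is approached as far as the arm can. A call is refused whole if a number of a shift passes 0.05 or a number of a turn 8.59, either way. A call with a gripper value outside its range is refused whole. The fingers move at their own pace and stop on an object; "force" is the grip in N (left out, the last holds). Time passes only in rows, so rows that do not move let the fingers close. It gives the time, the measured TCP pose, the force, the opening and the grip force at its end, in the units of the state.
- robot.read_state(): the state, without advancing time (a new reading comes with each control period).
- robot.get_image(name): name is "scene" or "top" or "wrist"; returns the picture (420x560x3 uint8, red, green, blue); there is no depth.
- robot.get_calibration(name): a dict with "fov_y" (degrees; the focal length in pixels is half the picture's height over the tangent of half this angle, whatever the lens; pixels are square), "cx", "cy" (the principal point, pixels), "R" (3x3) and "t" (3): a world point X has camera coordinates R X + t; the wrist camera has in their place "T_tool_cam" (4x4, takes a point from camera to tool coordinates, whose origin is the TCP and whose axes are the flange's). Camera axes: x right, y down, z forward; pixel columns grow to the right and rows downward; lengths in mm; the calibration is good to about 2 mm. A picture is of the moment at which its call begins: read the wrist's pose just before it. get_calibration takes no time and is no camera call.
- robot.sign_off(): hands the job in; it is judged then, once.
Trained networks look in the newest picture that a camera, given by its name, has taken for a name from the list of things; names that differ only in an ending like _2 or _b are one class to them, and where a whole thing is asked for, a point or a joint stands for the part that bears it (a point fixed in the world has none). Each returns a list of dicts, best first, with "p" (0 to 1); they miss things now and then, are a little off and sometimes report something else, mostly with a low value. They report only what shows in the picture. A call takes as long as a camera call.
- robot.boxes_of(camera, query): "xyz" ([x, y, z] in mm, in world coordinates, good to about 4 mm: the middle of the surface that is visible of it).
- robot.cut_out(camera, query): "mask" (420x560 bool, what is visible of it).
The state is a dict: "clock": time; "q": joint angles; "qvel": joint speeds; "tau": joint torques, N m; "tool_pos": TCP position; "eef_rot": TCP orientation; "ft_force": force on the tool from outside, world axes, zero at the start; "wrist_torque": the same for the moment, N m; "finger_gap": finger opening in mm; "grasp_force": force on a finger pad.
Only numpy, scipy, OpenCV 4.12 (cv2) and the standard library are available. Lean on these libraries where they do the work, as an engineer would, in place of code of your own. Each camera call takes 0.05 s, during which the arm holds its last target. There are 200 camera calls.

### The job

Throw the jig's lever from its white park mark into the yellow load notch, then take every dark, already bored finial out of the cups and put it in the green tray, and stand every white finial ball down in a ring cup of its own, square plinth on top and upright. When all are loaded and with the lever still in the yellow notch, throw the lever over into the green bore notch without upsetting the finials; leave the glue bottle, tape measure and pencil cup where they are.

Things in the scene. Friction and masses are not known exactly. Their poses are not given: they have to be found in the camera images.
- jig: Fixed boring jig: blue base 300 x 220 x 20 mm, origin mid-underside. A carriage (185 mm square, top at z = 35 mm) with four ring cups slides along jig x; fence at x = 140, 60 high. The lever stands 185 mm to +y, joined to the carriage by a fork 95 mm high; 20 mm beyond is an upright plate, 130 mm wide along x, whose white, yellow and green marks reach 155 mm above the bench.
- lever (a joint): Lever angle (rad), 0 = upright, + towards jig +x, range -0.7 to 0.7. Three spring detents: -0.6 white (park, the start), 0 yellow (load), 0.6 green (bore). Within 0.3 rad of a notch it pulls itself in and stays; about 5 N at the knob takes it out. It drives the carriage: 12 mm towards jig -x at park, 12 mm towards +x at bore, from its place at load.
- lever_knob (a point): Centre of the red ball knob (32 mm diameter) at the free end of the lever, 115 mm from the pivot; below it a 10 mm steel rod.
- lever_pivot (a point): Pivot of the lever, 62 mm above the bench; it turns about the jig's y axis (the point's axes are those of the jig).
- tray: Green open tray for bored pieces, fixed to the bench, 180 x 180 mm outside, 35 mm high, walls and floor 6 mm thick. Origin in the middle of its underside.
- glue: Yellow glue bottle with red cap, 54 mm diameter, 150 mm high, standing on the bench; bystander. Origin in the middle of its underside.
- tape: Yellow and black tape measure, 70 x 35 x 65 mm high; bystander. Origin in the middle of its underside.
- pot: Empty steel pencil cup, 76 mm across, 85 mm high; bystander. Origin in the middle of its underside.
- cup1 (a point): Seat of the black ring cup at the carriage's -x -y corner (jig axes; cups 84 mm apart): where the ball's centre lies when seated, 13.3 mm above the rim, 70 mm above the bench. Ring 22 mm high, 52 mm outside, 40 mm inside. A seated ball can turn in it like a ball joint; friction keeps the lean it is left with. Moves with the carriage.
- cup2 (a point): Seat of the black ring cup at the carriage's -x +y corner (jig axes; cups 84 mm apart): where the ball's centre lies when seated, 13.3 mm above the rim, 70 mm above the bench. Ring 22 mm high, 52 mm outside, 40 mm inside. A seated ball can turn in it like a ball joint; friction keeps the lean it is left with. Moves with the carriage.
- cup3 (a point): Seat of the black ring cup at the carriage's +x -y corner (jig axes; cups 84 mm apart): where the ball's centre lies when seated, 13.3 mm above the rim, 70 mm above the bench. Ring 22 mm high, 52 mm outside, 40 mm inside. A seated ball can turn in it like a ball joint; friction keeps the lean it is left with. Moves with the carriage.
- cup4 (a point): Seat of the black ring cup at the carriage's +x +y corner (jig axes; cups 84 mm apart): where the ball's centre lies when seated, 13.3 mm above the rim, 70 mm above the bench. Ring 22 mm high, 52 mm outside, 40 mm inside. A seated ball can turn in it like a ball joint; friction keeps the lean it is left with. Moves with the carriage.
- raw1: White-primed turned ball finial, one rigid piece 73 mm long, 85 g: 48 mm ball, 24 mm neck, square plinth 40 x 40 x 18 mm. Origin at the ball's centre; z runs from ball to plinth (plinth's middle at z = +40 mm, flat end at +49 mm); the plinth's sides face its x and y. Starts lying on the bench on its ball and a plinth edge, z within 5 degrees of level. May be absent (None at the start).
- raw2: White-primed turned ball finial, one rigid piece 73 mm long, 85 g: 48 mm ball, 24 mm neck, square plinth 40 x 40 x 18 mm. Origin at the ball's centre; z runs from ball to plinth (plinth's middle at z = +40 mm, flat end at +49 mm); the plinth's sides face its x and y. Starts lying on the bench on its ball and a plinth edge, z within 5 degrees of level. May be absent (None at the start).
- raw3: White-primed turned ball finial, one rigid piece 73 mm long, 85 g: 48 mm ball, 24 mm neck, square plinth 40 x 40 x 18 mm. Origin at the ball's centre; z runs from ball to plinth (plinth's middle at z = +40 mm, flat end at +49 mm); the plinth's sides face its x and y. Starts lying on the bench on its ball and a plinth edge, z within 5 degrees of level. May be absent (None at the start).
- bored1: Dark brown turned ball finial, one rigid piece 73 mm long, 85 g: 48 mm ball, 24 mm neck, square plinth 40 x 40 x 18 mm. Origin at the ball's centre; z runs from ball to plinth (plinth's middle at z = +40 mm, flat end at +49 mm); the plinth's sides face its x and y. A black bored hole shows in its flat end. Starts standing ball down in a cup. May be absent (None at the start).
- bored2: Dark brown turned ball finial, one rigid piece 73 mm long, 85 g: 48 mm ball, 24 mm neck, square plinth 40 x 40 x 18 mm. Origin at the ball's centre; z runs from ball to plinth (plinth's middle at z = +40 mm, flat end at +49 mm); the plinth's sides face its x and y. A black bored hole shows in its flat end. Starts standing ball down in a cup. May be absent (None at the start).

How it is judged (in metres and radians):
On the way, in this order (a step that is already met when the one before it is completed fails the run):
1. the lever rests in the yellow load notch (value of joint lever between -0.07 and 0.07 rad), for 0.3 s.
2. with the lever in the yellow notch, every bored finial lies in the tray and every white finial stands upright in a cup, let go (all of step 1 and (distance between raw1 and cup1 below 0.006 m or distance between raw1 and cup2 below 0.006 m or distance between raw1 and cup3 below 0.006 m or distance between raw1 and cup4 below 0.006 m) and angle between each of raw1, raw2, raw3's own z axis and vertical below 0.2 rad and linear speed of each of raw1, raw2, raw3, bored1, bored2 below 0.03 m/s and (distance between raw2 and cup1 below 0.006 m or distance between raw2 and cup2 below 0.006 m or distance between raw2 and cup3 below 0.006 m or distance between raw2 and cup4 below 0.006 m) and (distance between raw3 and cup1 below 0.006 m or distance between raw3 and cup2 below 0.006 m or distance between raw3 and cup3 below 0.006 m or distance between raw3 and cup4 below 0.006 m) and x of bored1 in the frame of tray between -0.075 and 0.075 m and y of bored1 in the frame of tray between -0.075 and 0.075 m and z of each of bored1, bored2 in the frame of tray below 0.06 m and x of bored2 in the frame of tray between -0.075 and 0.075 m and y of bored2 in the frame of tray between -0.075 and 0.075 m and contact force between each of raw1, raw2, raw3, bored1, bored2 and the fingers below 0.05 N), for 0.3 s.
3. the lever rests in the green bore notch (value of joint lever between 0.53 and 0.67 rad), for 0.3 s.
At the end, for the whole second after the job is handed in: Lever at rest in the green notch (0.6 rad, within 0.07); each white finial in a cup (ball centre within 6 mm of the seat), plinth up within 0.2 rad of upright; each bored finial in the tray (ball centre within 75 mm of its middle along each side, under 60 mm above its underside); all at rest (all of step 3 and velocity of joint lever below 0.1 rad/s and (distance between raw1 and cup1 below 0.006 m or distance between raw1 and cup2 below 0.006 m or distance between raw1 and cup3 below 0.006 m or distance between raw1 and cup4 below 0.006 m) and angle between each of raw1, raw2, raw3's own z axis and vertical below 0.2 rad and linear speed of each of raw1, raw2, raw3, bored1, bored2 below 0.03 m/s and (distance between raw2 and cup1 below 0.006 m or distance between raw2 and cup2 below 0.006 m or distance between raw2 and cup3 below 0.006 m or distance between raw2 and cup4 below 0.006 m) and (distance between raw3 and cup1 below 0.006 m or distance between raw3 and cup2 below 0.006 m or distance between raw3 and cup3 below 0.006 m or distance between raw3 and cup4 below 0.006 m) and x of bored1 in the frame of tray between -0.075 and 0.075 m and y of bored1 in the frame of tray between -0.075 and 0.075 m and z of each of bored1, bored2 in the frame of tray below 0.06 m and x of bored2 in the frame of tray between -0.075 and 0.075 m and y of bored2 in the frame of tray between -0.075 and 0.075 m); the robot touches nothing.
It fails at once if the glue bottle is moved more than 40 mm or tipped over (distance of glue from where it was at the start of the episode above 0.04 m or angle between glue's own z axis and vertical above 0.5 rad).
It fails at once if the tape measure is moved more than 40 mm or tipped over (distance of tape from where it was at the start of the episode above 0.04 m or angle between tape's own z axis and vertical above 0.5 rad).
It fails at once if the pencil cup is moved more than 40 mm or tipped over (distance of pot from where it was at the start of the episode above 0.04 m or angle between pot's own z axis and vertical above 0.5 rad).
Of bored1, bored2 only 1 to 2 are there at a start; the rules pass over those that are not, and their reading is None.
Of raw1, raw2, raw3 only 2 to 3 are there at a start; the rules pass over those that are not, and their reading is None.
At some moment in a run one of raw1, raw2, raw3 may be knocked a few centimetres aside while the robot is not near it.
Once in a run the grip may slacken for a moment while it holds something.
It also fails if it takes over 210 s, if anything falls off the work surface, if the arm or the gripper's body presses on something with over 40 N, if the wrist force passes 120 N, or if a joint passes its speed limit or range.

## Working session

There is one attempt and no reset: what is moved stays moved. The work goes in short steps, Python scripts to look and compute and a tool call to move; the robot and the scene stay as the last step left them, time stands still between calls to the robot, and variables do not carry over. Pictures are saved under pics/ and viewed, at most 14 in all, crops included, and the job is handed in when it is done.

Besides the shell and the picture viewer there is one more tool, called after ">>>" by a JSON object that holds its "name" and its "arguments", one argument or row to a line. step_arm: Moves the arm, as the interface text tells. Its arguments: {"type":"object","properties":{"grip":{"type":"array"},"dp":{"type":"array"},"angular":{"type":"array"},"force":{"type":"number"}},"required":["grip","dp","angular"]}

```bash
mkdir -p pics; cat > h.py <<'E'
import numpy as np, cv2
from rig import robot
from scipy.spatial.transform import Rotation as Rn
def save(n,f): 
    im=robot.get_image(n); cv2.imwrite('pics/'+f,im[:,:,::-1]); return im
def cal(n):
    c=robot.get_calibration(n); f=210/np.tan(np.radians(c['fov_y'])/2)
    if 'R' in c: R,t=np.array(c['R']),np.array(c['t'])
    else:
        s=robot.read_state(); w=s['eef_rot']; Rt=Rn.from_quat([w[1],w[2],w[3],w[0]]).as_matrix()
        T=np.array(c['T_tool_cam']); Rw=Rt@T[:3,:3]; p=Rt@T[:3,3]+np.array(s['tool_pos']); R=Rw.T; t=-R@p
    return f,c['cx'],c['cy'],R,t
def proj(k,X):
    f,cx,cy,R,t=k; c=R@np.array(X,float)+t; return np.array([cx+f*c[0]/c[2],cy+f*c[1]/c[2]])
def onz(k,u,v,z):
    f,cx,cy,R,t=k; d=R.T@np.array([(u-cx)/f,(v-cy)/f,1]); o=-R.T@t; return o+d*(z-o[2])/d[2]
def st():
    s=robot.read_state(); w=s['eef_rot']; R=Rn.from_quat([w[1],w[2],w[3],w[0]])
    return s,R
E
python3 - <<'E'
from h import *
s,R=st(); print(s['clock'],s['tool_pos'],R.as_matrix().round(3),s['finger_gap'])
a=save('scene','s0.png'); b=save('top','t0.png')
for cam in ['top','scene']:
  print(cam,cal(cam)[:3],(-cal(cam)[3].T@cal(cam)[4]).round(0))
  for q in ['jig','lever_knob','tray','glue','tape','pot','cup1','raw1','bored1']:
    print(q,[(np.round(d['xyz'],0).tolist(),round(d['p'],2)) for d in robot.boxes_of(cam,q)][:6])
E
```

```text
0.0 [286.40858577 582.86133974 255.26627534] [[-0.898  0.441 -0.001]
 [ 0.441  0.898 -0.002]
 [-0.    -0.002 -1.   ]] 85.40636184686247
top (np.float64(534.7720387211564), 283.1072126985154, 206.2466148488718) [ 434.  -22. 1692.]
jig [([534.0, -12.0, 40.0], 0.77), ([751.0, -133.0, 57.0], 0.56)]
lever_knob [([461.0, 141.0, 170.0], 0.54)]
tray [([530.0, -450.0, 38.0], 0.66)]
glue [([762.0, 249.0, 96.0], 0.72), ([483.0, 2.0, 119.0], 0.43)]
tape []
pot [([679.0, 380.0, 40.0], 0.71)]
cup1 [([528.0, -34.0, 36.0], 0.9), ([759.0, 249.0, 97.0], 0.68)]
raw1 [([531.0, -452.0, 41.0], 0.85), ([540.0, -11.0, 33.0], 0.71), ([531.0, -38.0, 38.0], 0.68), ([456.0, -304.0, 38.0], 0.67), ([562.0, -321.0, 43.0], 0.51)]
bored1 [([485.0, 1.0, 121.0], 0.79)]
scene (np.float64(419.64455499202563), 277.4416401951529, 204.84767700469416) [1362.   66.  877.]
jig [([765.0, -131.0, 57.0], 0.63), ([565.0, 12.0, 37.0], 0.56)]
lever_knob [([469.0, 142.0, 150.0], 0.57)]
tray [([480.0, 359.0, 4.0], 0.88), ([544.0, -24.0, 34.0], 0.35)]
glue [([786.0, 257.0, 89.0], 0.64), ([539.0, -447.0, 37.0], 0.42)]
tape [([766.0, -132.0, 54.0], 0.87)]
pot [([684.0, 370.0, 63.0], 0.84)]
cup1 [([544.0, -30.0, 39.0], 0.93)]
raw1 [([578.0, -318.0, 33.0], 0.89), ([484.0, -300.0, 37.0], 0.77), ([562.0, 9.0, 31.0], 0.65), ([539.0, -449.0, 36.0], 0.58)]
bored1 [([502.0, 3.0, 106.0], 0.64)]
```

View pics/t0.png

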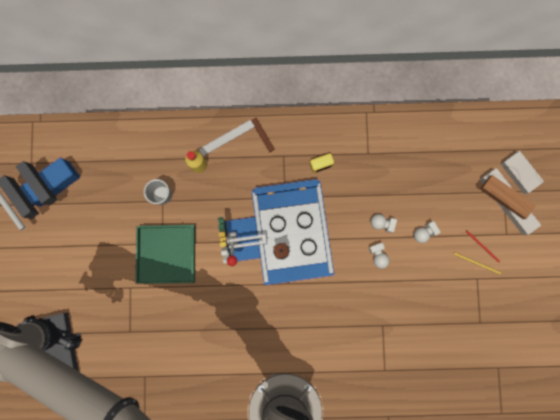

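View pics/s0.png

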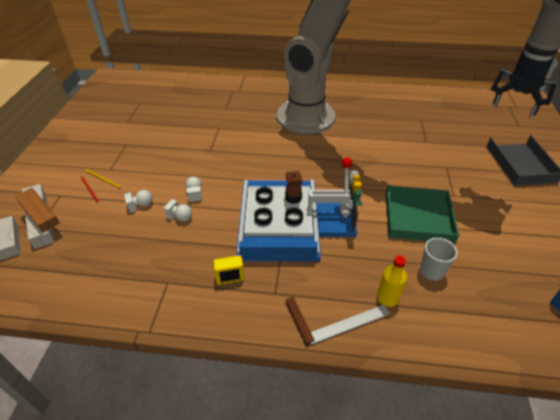

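The pictures show one bored finial in cup2 (top ~(281,251)), three white finials (balls at top ~(378,221), (422,235), (381,261)), the knob at (232,260), tray at (165,253), and the tape, glue and pot clear of those. Next I'll measure from enlarged crops.

```bash
python3 - <<'E'
from h import *
im=cv2.imread('pics/t0.png')
a=im[170:300,205:345]; cv2.imwrite('pics/c1.png',cv2.resize(a,None,fx=4.5,fy=4.5,interpolation=cv2.INTER_CUBIC))
b=im[205:275,360:450]; cv2.imwrite('pics/c2.png',cv2.resize(b,None,fx=6,fy=6,interpolation=cv2.INTER_CUBIC))
E
```

```text
(no output)
```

View pics/c1.png

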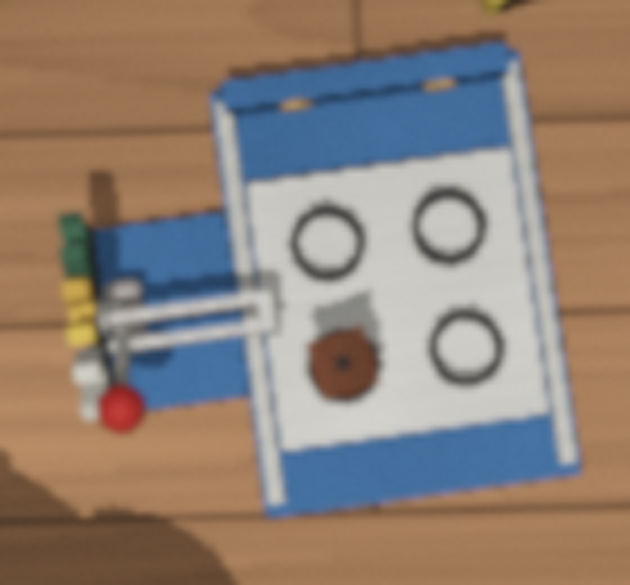

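View pics/c2.png

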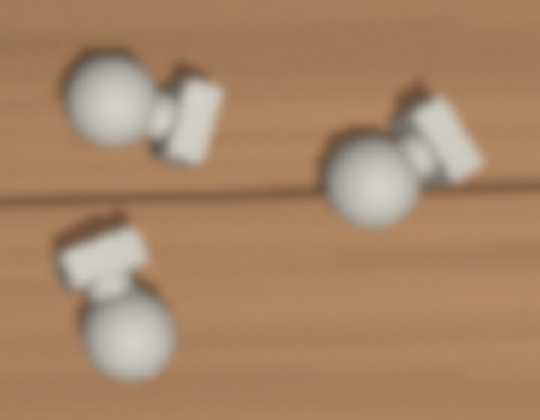

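The crops show, in crop pixels: rings at (328,242), (449,225), (466,347); bored finial at (343,363); knob at (121,409); white balls at (111,100), (372,180), (130,335), with their plinths at (195,120), (445,140), (103,260).

```bash
python3 - <<'E'
from h import *
k=cal('top')
P=lambda u,v,z,o=(205,170),s=4.5: onz(k,o[0]+(u+.5)/s-.5,o[1]+(v+.5)/s-.5,z)
c4,c3,c1=P(328,242,56.7),P(449,225,56.7),P(466,347,56.7)
b=P(343,363,119); kn=P(121,409,162)
print('c4,c3,c1',c4,c3,c1,np.linalg.norm(c4-c3),np.linalg.norm(c3-c1)); print('bored top',b,'knob',kn)
y=(c4-c3); x=c3-c1; a=np.arctan2(x[1],x[0]); a2=np.arctan2(-y[0],y[1]); print('yaw',np.degrees(a),np.degrees(a2))
yaw=(a+a2)/2; X=np.array([np.cos(yaw),np.sin(yaw),0]);Y=np.array([-X[1],X[0],0])
c2=c4+c1-c3; print('c2',c2)
mid=(c4+c1)/2; load=mid+12*X; print('mid park',mid,'jig0',load)
kp=load+185*Y-65*X; print('knob park pred',kp,'pivot',load+185*Y)
for n,B,Q in [('A',(111,100),(195,120)),('B',(372,180),(445,140)),('C',(130,335),(103,260))]:
    p=P(*B,26,(360,205),6); q=P(*Q,30,(360,205),6); d=(q-p)[:2]; print(n,p.round(1),np.linalg.norm(d).round(1),'yaw',np.degrees(np.arctan2(d[1],d[0])).round(1))
print('tray',onz(k,165,253,20))
t=robot.get_calibration('wrist'); print(np.array(t['T_tool_cam']).round(2),t['fov_y'])
E
```

```text
c4,c3,c1 [567.41752144   6.76727238  56.7       ] [576.84286532 -76.00616302  56.7       ] [493.57225677 -85.00525525  56.7       ] 83.30833520430744 83.75546494945033
bored top [483.01822842  -2.1427366  119.        ] knob [456.3303912  138.60943408 162.        ]
yaw 6.168042424598174 6.496243142031868
c2 [484.14691289  -2.23181985  56.7       ]
mid park [530.4948891  -39.11899144  56.7       ] jig0 [542.42167996 -37.7954886   56.7       ]
knob park pred [457.41422736 138.90689679  56.7       ] pivot [522.01767785 146.0758705   56.7       ]
A [ 568.3 -306.7   26. ] 43.9 yaw -105.7
B [ 523.1 -439.8   26. ] 42.5 yaw -62.7
C [ 446.5 -310.9   26. ] 40.9 yaw 18.3
tray [487.05583655 360.90841273  20.        ]
[[-0.0000e+00 -9.5000e-01 -3.0000e-01  7.6780e+01]
 [ 1.0000e+00 -0.0000e+00 -0.0000e+00  8.0000e-02]
 [ 0.0000e+00 -3.0000e-01  9.5000e-01 -1.1885e+02]
 [ 0.0000e+00  0.0000e+00  0.0000e+00  1.0000e+00]] 69.57451733755107
```

>>> {"name": "step_arm", "arguments": {
  "grip": [0.085, 0.085, 0.085, 0.085, 0.085, 0.085, 0.085, 0.085],
  "dp": [
    [0, 0, 0],
    [0, 0, 0],
    [0, 0, 0],
    [0, 0, 0],
    [0, 0, 0],
    [0, 0, 0],
    [0, 0, 0],
    [0, 0, 0]
  ],
  "angular": [
    [0, 0, 8.2],
    [0, 0, 8.2],
    [0, 0, 8.2],
    [0, 0, 8.2],
    [0, 0, 8.2],
    [0, 0, 8.2],
    [0, 0, 8.2],
    [0, 0, 0]
  ],
  "force": 40
}}

```text
clock: 1.8
tool_pos: [286.5, 583.5, 256.3]
eef_rot: [0.0, 0.666, 0.746, 0.0]
ft_force: [-0.3, 0.1, -0.1]
finger_gap: 85.1
grasp_force: 0.0
```

```bash
cat >> h.py <<'E'
import json
J=np.array([542.4,-37.8]); JY=np.radians(6.3); JX=np.array([np.cos(JY),np.sin(JY),0]); JJ=np.array([-JX[1],JX[0],0])
def log():
    s,R=st(); open('log.txt','a').write(json.dumps([list(map(float,s['q'])),list(map(float,s['tool_pos'])),list(map(float,s['eef_rot']))])+'\n')
def to(p,Rt=None):
    "print move from the measured pose: rotate in place, then shift in the final tool axes (mm)"
    s,R=st(); log()
    if Rt is None: Rt=R
    rv=(R.inv()*Rt).as_rotvec(degrees=True); d=Rt.inv().apply(np.array(p)-np.array(s['tool_pos']))
    print('t',round(s['clock'],2),'pos',np.round(s['tool_pos'],1),'gap',round(s['finger_gap'],1),'gf',round(float(np.max(s['grasp_force'])),1),'ft',np.round(s['ft_force'],1)); print(' q',np.round(s['q'],2),'zaxis',R.as_matrix()[:,2].round(3),'yaxis',R.as_matrix()[:,1].round(3))
    print(' turn',rv.round(2),'then shift mm',d.round(1),'| shift in present axes',R.inv().apply(np.array(p)-np.array(s['tool_pos'])).round(1))
def RO(y,z):
    y=np.array(y,float);z=np.array(z,float); z/=np.linalg.norm(z); y-=z*(y@z); y/=np.linalg.norm(y)
    return Rn.from_matrix(np.c_[np.cross(y,z),y,z])
E
python3 - <<'E'
from h import *
to([456.9,138.8,230],RO(JX,[0,0,-1]))
E
```

```text
t 1.8 pos [286.5 583.5 256.3] gap 85.1 gf 0.0 ft [-0.3  0.1 -0.1]
 q [-1.35  0.41  0.23  1.54 -0.1   1.21 -0.99] zaxis [ 0. -0. -1.] yaxis [0.994 0.112 0.   ]
 turn [0.02 0.   0.16] then shift mm [-460.7  120.5   26.3] | shift in present axes [-461.   119.2   26.4]
```

>>> {"name": "step_arm", "arguments": {
  "grip": [0.085, 0.085, 0.085, 0.085, 0.085, 0.085, 0.085, 0.085],
  "dp": [
    [-0.03, 0.008, 0],
    [-0.03, 0.008, 0],
    [-0.03, 0.008, 0],
    [-0.03, 0.008, 0],
    [-0.03, 0.008, 0],
    [-0.03, 0.008, 0],
    [-0.03, 0.008, 0],
    [-0.03, 0.008, 0]
  ],
  "angular": [
    [0, 0, 0],
    [0, 0, 0],
    [0, 0, 0],
    [0, 0, 0],
    [0, 0, 0],
    [0, 0, 0],
    [0, 0, 0],
    [0, 0, 0]
  ]
}}

```text
clock: 2.6
tool_pos: [377.6, 350.9, 256.6]
eef_rot: [-0.0, 0.665, 0.747, 0.0]
ft_force: [-0.6, -0.2, -0.5]
finger_gap: 84.9
grasp_force: 0.0
```

>>> {"name": "step_arm", "arguments": {
  "grip": [0.085, 0.085, 0.085, 0.085, 0.085, 0.085, 0.085, 0.085],
  "dp": [
    [-0.03, 0.008, 0.004],
    [-0.03, 0.008, 0.004],
    [-0.03, 0.008, 0.004],
    [-0.03, 0.008, 0.004],
    [-0.03, 0.008, 0.004],
    [-0.03, 0.008, 0.004],
    [-0.03, 0.008, 0.002],
    [-0.01, 0, 0]
  ],
  "angular": [
    [0, 0, 0],
    [0, 0, 0],
    [0, 0, 0],
    [0, 0, 0],
    [0, 0, 0],
    [0, 0, 0],
    [0, 0, 0],
    [0, 0, 0]
  ]
}}

```text
clock: 3.4
tool_pos: [458.5, 136.2, 230.4]
eef_rot: [0.001, 0.667, 0.745, -0.0]
ft_force: [-0.6, -0.3, -0.2]
finger_gap: 85.1
grasp_force: 0.0
```

```bash
python3 - <<'E'
from h import *
to([456.9,138.8,230],RO(JX,[0,0,-1]))
save('wrist','w1.png'); k=cal('wrist')
print(proj(k,[456.9,138.8,157]))
for q in ['lever_knob','cup1','bored1']: print(q,[(np.round(d['xyz'],1).tolist(),round(d['p'],2)) for d in robot.boxes_of('wrist',q)][:5])
E
```

```text
t 3.4 pos [458.5 136.2 230.4] gap 85.1 gf 0.0 ft [-0.6 -0.3 -0.2]
 q [-0.85  0.12  0.51  1.98 -0.07  1.06 -0.2 ] zaxis [ 0.001 -0.001 -1.   ] yaxis [0.994 0.11  0.001]
 turn [ 0.04  0.07 -0.01] then shift mm [ 2.7 -1.3  0.4] | shift in present axes [ 2.7 -1.3  0.4]
[276.71070465 227.32027115]
lever_knob [([462.7, 143.6, 171.0], 0.95)]
cup1 [([522.5, 10.9, 34.0], 0.62)]
bored1 [([483.0, 12.2, 111.7], 0.68)]
```

View pics/w1.png

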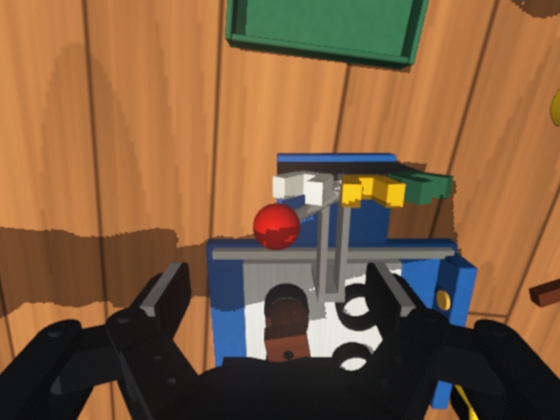

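The knob is at (276,227), exactly where the estimate projects; the fork and mark plate are clear of the jaws. Next: lower the jaws and cage the knob.

>>> {"name": "step_arm", "arguments": {
  "grip": [0.085, 0.085, 0.085, 0.085, 0.085, 0.06, 0.042, 0.042],
  "dp": [
    [0, -0.001, 0.015],
    [0, 0, 0.015],
    [0, 0, 0.015],
    [0, 0, 0.015],
    [0, 0, 0],
    [0, 0, 0],
    [0, 0, 0],
    [0, 0, 0]
  ],
  "angular": [
    [0, 0, 0],
    [0, 0, 0],
    [0, 0, 0],
    [0, 0, 0],
    [0, 0, 0],
    [0, 0, 0],
    [0, 0, 0],
    [0, 0, 0]
  ]
}}

```text
clock: 4.4
tool_pos: [457.0, 140.2, 171.1]
eef_rot: [0.0, 0.666, 0.746, 0.001]
ft_force: [0.0, -0.5, 0.2]
finger_gap: 43.2
grasp_force: 0.0
```

>>> {"name": "step_arm", "arguments": {
  "grip": [0.042, 0.042, 0.042, 0.042, 0.042, 0.042, 0.042, 0.042],
  "dp": [
    [0, 0, 0],
    [0, 0.005, -0.002],
    [0, 0.005, -0.002],
    [0, 0.005, -0.002],
    [0, 0.005, -0.002],
    [0, 0.005, -0.002],
    [0, 0.005, -0.002],
    [0, 0.005, -0.002]
  ],
  "angular": [
    [0, 0, 0],
    [0, 0, 0],
    [0, 0, 0],
    [0, 0, 0],
    [0, 0, 0],
    [0, 0, 0],
    [0, 0, 0],
    [0, 0, 0]
  ]
}}

```text
clock: 5.2
tool_pos: [489.6, 143.3, 184.3]
eef_rot: [-0.002, 0.666, 0.746, -0.002]
ft_force: [-5.1, -0.5, 3.8]
finger_gap: 42.0
grasp_force: 2.4
```

>>> {"name": "step_arm", "arguments": {
  "grip": [0.042, 0.042, 0.042, 0.042, 0.042, 0.042, 0.042, 0.042],
  "dp": [
    [0, 0.005, -0.001],
    [0, 0.005, -0.001],
    [0, 0.005, -0.001],
    [0, 0.005, -0.001],
    [0, 0.005, 0],
    [0, 0.005, 0],
    [0, 0.002, 0],
    [0, 0, 0]
  ],
  "angular": [
    [0, 0, 0],
    [0, 0, 0],
    [0, 0, 0],
    [0, 0, 0],
    [0, 0, 0],
    [0, 0, 0],
    [0, 0, 0],
    [0, 0, 0]
  ]
}}

```text
clock: 6.0
tool_pos: [523.6, 147.1, 188.3]
eef_rot: [0.0, 0.666, 0.746, 0.0]
ft_force: [-0.8, -0.7, 0.4]
finger_gap: 42.0
grasp_force: 0.0
```

```bash
python3 - <<'E'
from h import *
to(np.r_[522.0,146.1,185],RO(JX,[0,0,-1]))
E
```

```text
t 6.0 pos [523.6 147.1 188.3] gap 42.0 gf 0.0 ft [-0.8 -0.7  0.4]
 q [-0.77  0.3   0.5   1.88 -0.17  1.   -0.08] zaxis [ 0.001 -0.    -1.   ] yaxis [0.994 0.112 0.001]
 turn [0.03 0.01 0.12] then shift mm [-0.8 -1.7  3.3] | shift in present axes [-0.8 -1.7  3.3]
```

>>> {"name": "step_arm", "arguments": {
  "grip": [0.07, 0.085, 0.085, 0.085, 0.085, 0.085, 0.085, 0.085],
  "dp": [
    [0, 0, 0],
    [0, 0, -0.005],
    [0, 0, -0.02],
    [0, 0, -0.03],
    [-0.036, -0.011, 0],
    [-0.036, -0.011, 0],
    [-0.036, -0.011, 0],
    [-0.036, -0.011, 0]
  ],
  "angular": [
    [0, 0, 0],
    [0, 0, 0],
    [0, 0, 0],
    [0, 0, 0],
    [0, 0, 0],
    [0, 0, 0],
    [0, 0, 0],
    [0, 0, 0]
  ]
}}

```text
clock: 6.8
tool_pos: [495.0, -2.2, 243.9]
eef_rot: [0.0, 0.666, 0.746, 0.001]
ft_force: [0.2, -0.2, 0.6]
finger_gap: 84.9
grasp_force: 0.0
```

```bash
python3 - <<'E'
from h import *
to([496.1,-0.9,200])
save('wrist','w2.png'); k=cal('wrist')
print(proj(k,[496.1,-.9,119]),proj(k,[522,146.1,177]))
for q in ['bored1']: print(q,[(np.round(d['xyz'],1).tolist(),round(d['p'],2)) for d in robot.boxes_of('wrist',q)][:5])
E
```

```text
t 6.8 pos [495.   -2.2 243.9] gap 84.9 gf 0.0 ft [ 0.2 -0.2  0.6]
 q [-0.63  0.15  0.61  1.93 -0.1   1.09  0.13] zaxis [ 0.001  0.001 -1.   ] yaxis [0.994 0.112 0.001]
 turn [0. 0. 0.] then shift mm [ 1.2  1.2 43.9] | shift in present axes [ 1.2  1.2 43.9]
[282.33005577 197.84461887] [365.55080261 -42.811165  ]
bored1 [([492.8, 3.2, 117.7], 0.8)]
```

View pics/w2.png

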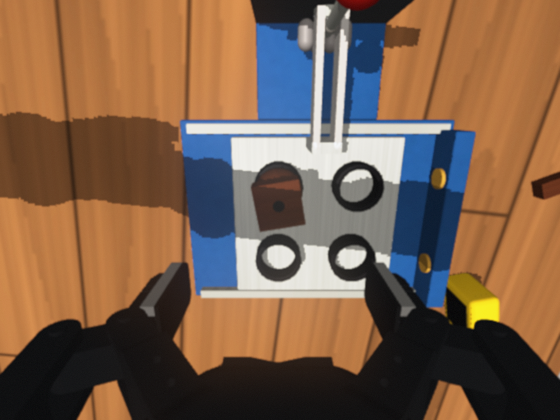

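The bored plinth's hole is at (279,207), leaning slightly and turned about 8°; the cups around it are empty, with ample room for the fingers.

>>> {"name": "step_arm", "arguments": {
  "grip": [0.085, 0.085, 0.085, 0.085, 0.085, 0.085, 0.03, 0.03],
  "dp": [
    [-0.002, 0, 0.02],
    [0, 0, 0.03],
    [0, 0, 0.03],
    [0, 0, 0.03],
    [0, 0, 0.016],
    [0, 0, 0],
    [0, 0, 0],
    [0, 0, 0]
  ],
  "angular": [
    [0, 0, -8],
    [0, 0, 0],
    [0, 0, 0],
    [0, 0, 0],
    [0, 0, 0],
    [0, 0, 0],
    [0, 0, 0],
    [0, 0, 0]
  ],
  "force": 40
}}

```text
clock: 7.7
tool_pos: [496.8, -2.6, 118.6]
eef_rot: [0.001, 0.613, 0.79, 0.001]
ft_force: [0.1, 0.5, -0.4]
finger_gap: 58.1
grasp_force: 0.0
```

>>> {"name": "step_arm", "arguments": {
  "grip": [0.03, 0.03, 0.03, 0.03, 0.03, 0.03, 0.03, 0.03],
  "dp": [
    [0, 0, 0],
    [0, 0, 0],
    [0, 0, -0.01],
    [0, 0, -0.03],
    [0, 0, -0.04],
    [0, 0, -0.04],
    [0, 0, -0.04],
    [0, 0, 0]
  ],
  "angular": [
    [0, 0, 0],
    [0, 0, 0],
    [0, 0, 0],
    [0, 0, 0],
    [0, 0, 0],
    [0, 0, 0],
    [0, 0, 0],
    [0, 0, 0]
  ]
}}

```text
clock: 8.5
tool_pos: [499.0, -3.3, 283.5]
eef_rot: [0.004, 0.613, 0.79, 0.005]
ft_force: [0.9, -0.0, -0.4]
finger_gap: 39.4
grasp_force: 41.1
```

```bash
python3 - <<'E'
from h import *
to([487,361,260])
E
```

```text
t 8.5 pos [499.   -3.3 283.5] gap 39.4 gf 41.1 ft [ 0.9 -0.  -0.4]
 q [-0.64  0.11  0.61  1.87 -0.07  1.17  0.25] zaxis [ 0.012  0.003 -1.   ] yaxis [0.968 0.249 0.012]
 turn [0. 0. 0.] then shift mm [355.8  78.7  24.3] | shift in present axes [355.8  78.7  24.3]
```

>>> {"name": "step_arm", "arguments": {
  "grip": [0.03, 0.03, 0.03, 0.03, 0.03, 0.03, 0.03, 0.03],
  "dp": [
    [0.02, 0.006, -0.02],
    [0.04, 0.009, 0],
    [0.04, 0.009, 0],
    [0.04, 0.009, 0],
    [0.04, 0.009, 0],
    [0.04, 0.009, 0],
    [0.04, 0.009, 0],
    [0.04, 0.009, 0]
  ],
  "angular": [
    [0, 0, 0],
    [0, 0, 0],
    [0, 0, 0],
    [0, 0, 0],
    [0, 0, 0],
    [0, 0, 0],
    [0, 0, 0],
    [0, 0, 0]
  ]
}}

```text
clock: 9.3
tool_pos: [487.0, 306.0, 296.9]
eef_rot: [-0.0, 0.613, 0.79, -0.0]
ft_force: [1.5, -0.3, -0.9]
finger_gap: 39.4
grasp_force: 41.1
```

>>> {"name": "step_arm", "arguments": {
  "grip": [0.03, 0.03, 0.03, 0.03, 0.03, 0.03, 0.03, 0.03],
  "dp": [
    [0.04, 0.009, 0],
    [0.016, 0, 0],
    [0, 0, 0.04],
    [0, 0, 0.04],
    [0, 0, 0.04],
    [0, 0, 0.04],
    [0, 0, 0.02],
    [0, 0, 0]
  ],
  "angular": [
    [0, 0, 0],
    [0, 0, 0],
    [0, 0, 0],
    [0, 0, 0],
    [0, 0, 0],
    [0, 0, 0],
    [0, 0, 0],
    [0, 0, 0]
  ]
}}

```text
clock: 10.1
tool_pos: [480.0, 358.7, 113.7]
eef_rot: [-0.001, 0.613, 0.79, -0.004]
ft_force: [-0.9, -0.1, -0.2]
finger_gap: 39.1
grasp_force: 41.0
```

```bash
python3 - <<'E'
from h import *
to([487,361,80])
E
```

```text
t 10.1 pos [480.  358.7 113.7] gap 39.1 gf 41.0 ft [-0.9 -0.1 -0.2]
 q [-0.97  0.48  0.33  1.8  -0.19  0.9  -0.3 ] zaxis [-0.006 -0.006 -1.   ] yaxis [ 0.969  0.249 -0.007]
 turn [0. 0. 0.] then shift mm [ 0.6  7.6 33.6] | shift in present axes [ 0.6  7.6 33.6]
```

>>> {"name": "step_arm", "arguments": {
  "grip": [0.03, 0.03, 0.03, 0.03, 0.045, 0.06, 0.075, 0.075],
  "dp": [
    [0, 0.007, 0.015],
    [0, 0, 0.015],
    [0, 0, 0.003],
    [0, 0, 0],
    [0, 0, 0],
    [0, 0, 0],
    [0, 0, 0],
    [0, 0, -0.01]
  ],
  "angular": [
    [0, 0, 0],
    [0, 0, 0],
    [0, 0, 0],
    [0, 0, 0],
    [0, 0, 0],
    [0, 0, 0],
    [0, 0, 0],
    [0, 0, 0]
  ]
}}

```text
clock: 10.9
tool_pos: [488.5, 362.6, 93.9]
eef_rot: [-0.0, 0.613, 0.79, -0.001]
ft_force: [-0.6, -0.2, 0.2]
finger_gap: 74.9
grasp_force: 0.0
```

>>> {"name": "step_arm", "arguments": {
  "grip": [0.075, 0.075, 0.075, 0.075, 0.085, 0.085, 0.085, 0.085],
  "dp": [
    [0, 0, -0.01],
    [0, 0, -0.03],
    [0, 0, -0.04],
    [0, 0, -0.04],
    [0, 0, -0.04],
    [0, 0, 0],
    [0, 0, 0],
    [0, 0, 0]
  ],
  "angular": [
    [0, 0, 0],
    [0, 0, 0],
    [0, 0, 0],
    [0, 0, 0],
    [0, 0, 0],
    [0, 0, 0],
    [0, 0, 0],
    [0, 0, 0]
  ]
}}

```text
clock: 11.7
tool_pos: [488.6, 362.7, 253.7]
eef_rot: [-0.0, 0.613, 0.79, -0.001]
ft_force: [0.6, 0.2, -0.1]
finger_gap: 85.1
grasp_force: 0.0
```

```bash
python3 - <<'E'
from h import *
to([487,361,260])
save('top','t2.png'); im=cv2.imread('pics/t2.png'); w=save('wrist','w3.png')
a=np.hstack([cv2.resize(im[200:300,130:270],(560,400)),cv2.resize(w[:,:,::-1],(240,180)).copy() if 0 else np.zeros((400,1,3),np.uint8)])
k=cal('wrist'); print(proj(k,[487,361,20]))
print([(np.round(d['xyz'],1).tolist(),round(d['p'],2)) for d in robot.boxes_of('wrist','bored1')][:5])
k=cal('top')
for d in robot.cut_out('top','raw1')[:6]:
  ys,xs=np.nonzero(d['mask']); print(round(d['p'],2),len(xs),onz(k,xs.mean(),ys.mean(),24).round(0))
E
```

```text
t 11.7 pos [488.6 362.7 253.7] gap 85.1 gf 0.0 ft [ 0.6  0.2 -0.1]
 q [-1.    0.35  0.37  1.65 -0.13  1.17 -0.34] zaxis [-0.001 -0.001 -1.   ] yaxis [ 0.968  0.249 -0.001]
 turn [0. 0. 0.] then shift mm [-1.3 -2.  -6.3] | shift in present axes [-1.3 -2.  -6.3]
[276.67215914 182.07739325]
[([487.9, 371.0, 78.9], 0.72)]
0.87 286 [ 530. -457.   24.]
0.72 290 [ 461. -306.   24.]
0.59 329 [ 562. -323.   24.]
```

View pics/w3.png

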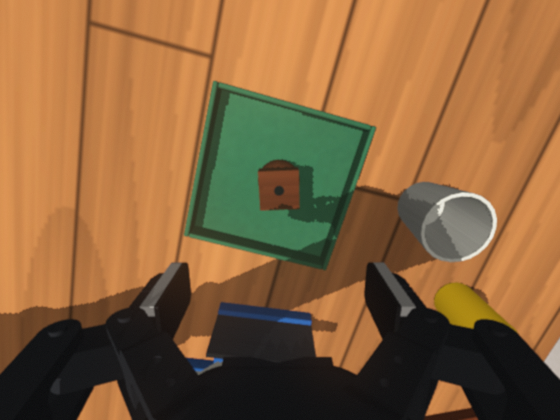

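The bored finial stands in the tray at (279,185), near its middle. Next I'll check the kinematic model so I can test tilted poses before trying them.

```bash
cat > kin.py <<'E'
import numpy as np, json
from scipy.optimize import least_squares
from scipy.spatial.transform import Rotation as Rn
def mdh(al,a,d,th):
    ca,sa,c,s=np.cos(al),np.sin(al),np.cos(th),np.sin(th)
    return np.array([[c,-s,0,a],[s*ca,c*ca,-sa,-d*sa],[s*sa,c*sa,ca,d*ca],[0,0,0,1]])
h=np.pi/2; AL=[0,-h,h,h,h,h,-h]
def fk(q,P):
    # P: d1,d3,a3,a4,d5,a6,d7, offsets 7
    A=[0,0,0,P[2],P[3],0,P[5]]; D=[P[0],0,P[1],0,P[4],0,P[6]]
    T=np.eye(4)
    for i in range(7): T=T@mdh(AL[i],A[i],D[i],q[i]+P[7+i])
    return T
def load():
    L=[json.loads(l) for l in open('log.txt')]
    return [(np.array(a),np.array(b),Rn.from_quat([c[1],c[2],c[3],c[0]]).as_matrix()) for a,b,c in L]
P0=np.array([267,293,52.5,77.5,342.5,76,97+170,2.3,0,0,0,0,0,0.])
def fit():
    L=load()
    def r(P):
        o=[(P-P0)*np.r_[np.ones(7)*.01,np.ones(7)*.05]]
        for q,p,R in L:
            T=fk(q,P); o+=[(T[:3,3]-p)/2,((T[:3,:3]-R)*200).ravel()]
        return np.concatenate(o)
    s=least_squares(r,P0); return s.x,[np.abs(fk(q,s.x)[:3,3]-p).max() for q,p,R in L],[np.abs(fk(q,s.x)[:3,:3]-R).max() for q,p,R in L]
if __name__=='__main__':
    P,e,f=fit(); print(P.round(2),np.round(e,1),np.round(f,3))
E
python3 kin.py
```

```text
[-2.57555e+03  3.45188e+03 -3.89668e+03  5.28970e+02 -1.77090e+02
 -2.70940e+02  2.13929e+03  1.50000e+00  7.10000e-01 -4.00000e-01
  2.43000e+00 -2.75000e+00  1.93000e+00 -3.75000e+00] [106.8  83.1  48.2  74.1  47.1  21.2 152.1] [0.312 0.245 0.061 0.272 0.325 0.288 0.13 ]
```

```bash
sed -i 's/AL=.*/AL=[0,-h,h,-h,h,-h,h]/; s/^P0=.*/P0=np.array([330,330,0,0,330,0,250,2.3,0,0,0,0,0,0.])/' kin.py
sed -i 's/s=least_squares(r,P0); return/s=min((least_squares(r,P0+np.r_[np.zeros(7),o,np.zeros(5),b]) for o in (-1.5,0,1.5) for b in (0,1.57,3.14,-1.57)),key=lambda s:s.cost); return/' kin.py; python3 kin.py
```

```text
[-3.81939e+03  1.78740e+02 -2.68000e+01 -4.80940e+02 -3.01130e+02
  1.59470e+02 -3.62065e+03  1.39000e+00  4.10000e-01 -4.30000e-01
  6.90000e-01  8.00000e-02 -1.12000e+00  2.19000e+00] [ 99.7  49.5  45.1  81.5  27.9  25.3 143.5] [0.178 0.07  0.119 0.076 0.216 0.099 0.121]
```

```bash
python3 - <<'E'
s=open('kin.py').read()
s=s.replace("q[i]+P[7+i]","SG[i]*q[i]+P[7+i]").replace("P0=np.array([330,330,0,0,330,0,250,2.3,","SG=[-1,1,-1,1,-1,1,-1]\nP0=np.array([330,330,0,0,330,0,250,0,").replace("for o in (-1.5,0,1.5)","for o in (0,)")
open('kin.py','w').write(s)
E
python3 kin.py
```

```text
[ 2.5342e+02  5.0782e+02 -3.3700e+00  3.9200e+00  4.7164e+02 -1.3030e+01
  3.0162e+02 -6.0000e-02  0.0000e+00 -1.0000e-02 -2.0000e-02  0.0000e+00
  2.0000e-02  1.5000e+00] [4.2 5.8 0.9 3.9 3.9 2.1 2.5] [0.001 0.001 0.001 0.001 0.001 0.001 0.001]
```

```bash
cat > plan.py <<'E'
from kin import *
P,_,_=fit()
LO=np.array([-2.82,-.49,-1.37,0,-1.36,.23,-2.94]);HI=np.array([2.82,2.23,1.46,2.46,4.5,2,2.94])
def ik(p,y,z,seed):
    y=np.array(y,float);z=np.array(z,float);z/=np.linalg.norm(z);y/=np.linalg.norm(y);R=np.c_[np.cross(y,z),y,z]
    def r(q):
        T=fk(q,P); return np.r_[(T[:3,3]-p)/10,(T[:3,:3]-R).ravel()*20,(q-seed)*.02]
    s=least_squares(r,np.clip(seed,LO+.06,HI-.06),bounds=(LO+.05,HI-.05)); T=fk(s.x,P)
    return s.x,np.abs(T[:3,3]-p).max()+200*np.abs(T[:3,:3]-R).max()
U=np.array([0,0,1.])
def h(deg): a=np.radians(deg); return np.array([np.cos(a),np.sin(a),0])
RAW={'A':((568.3,-306.7),-105.7),'B':((523.1,-439.8),-62.7),'C':((446.5,-310.9),18.3)}
CUP={'c1':(505.5,-83.7),'c2':(496.1,-.9),'c3':(588.8,-74.7),'c4':(579.3,8.1)}
def pick(n,th,s):
    (x,y),yaw=RAW[n]; f=h(yaw); z=-np.cos(th)*U-np.sin(th)*f; g=np.array([x,y,25])+40*f*[1,1,0]
    return g-6*z,s*np.cross(f,U),z
def place(c,th,s,yaw,up=0):
    g=h(yaw); z=np.cos(th)*g-np.sin(th)*U
    return np.r_[CUP[c],112+up]-6*z,s*np.cross(g,U),z
E
cat > t.py <<'E'
from plan import *
q0=np.array([-0.1,.4,.3,1.8,-.2,1.0,.3])
seeds=[q0+np.r_[a,0,b,0,c,0,d] for a in(0,.6) for b in(0,-.6) for c in(0,1.5,3) for d in(-1.5,0,1.5)]
for n in 'ABC':
  for th in (35,45,55):
    for s in (1,-1):
      t=np.radians(th); S=[ik(*pick(n,t,s),sd) for sd in seeds[::1]]; S=[x for x,e in S if e<3]
      if not S: continue
      out=[]
      for c in ('c3','c4','c1'):
        for yw in range(-180,180,30):
          for q in S[:6]:
            x,e=ik(*place(c,t,s,yw),q)
            if e<3: out.append((round(np.abs(x-q).max(),1),c,yw))
      best={}
      for d,c,yw in sorted(out): best.setdefault((c,yw),d)
      print(n,th,s,len(S),S[0].round(1),{c:[(k[1],v) for k,v in best.items() if k[0]==c][:6] for c in('c3','c4','c1')})
E
time timeout 500 python3 t.py
```

```text
A 35 1 8 [ 0.5  0.9  0.4  1.5 -0.8  1.3 -2.2] {'c3': [(-60, np.float64(1.8)), (60, np.float64(2.0))], 'c4': [(-60, np.float64(1.9)), (60, np.float64(1.9))], 'c1': [(-60, np.float64(1.9)), (60, np.float64(2.2))]}
A 35 -1 27 [ 0.8  0.8 -0.2  1.5 -0.4  1.2  0.7] {'c3': [(-90, np.float64(1.3)), (-120, np.float64(1.4)), (-150, np.float64(1.5)), (-60, np.float64(1.5)), (-30, np.float64(2.0)), (60, np.float64(2.0))], 'c4': [(-90, np.float64(1.4)), (-60, np.float64(1.4)), (-120, np.float64(1.5)), (-150, np.float64(1.6)), (-30, np.float64(1.8)), (60, np.float64(1.9))], 'c1': [(-90, np.float64(1.4)), (-60, np.float64(1.4)), (-150, np.float64(1.5)), (-120, np.float64(1.5)), (-180, np.float64(1.8)), (150, np.float64(2.2))]}
A 45 1 8 [ 0.6  0.9  0.3  1.5 -0.9  1.5 -2.2] {'c3': [(-90, np.float64(1.7)), (-60, np.float64(1.8)), (60, np.float64(1.9)), (30, np.float64(2.7))], 'c4': [(60, np.float64(1.7)), (-60, np.float64(2.0))], 'c1': [(-60, np.float64(1.9)), (60, np.float64(2.0)), (30, np.float64(2.8))]}
A 45 -1 27 [ 0.9  0.9 -0.2  1.5 -0.5  1.3  0.7] {'c3': [(-90, np.float64(1.3)), (-60, np.float64
[... 5176 characters left out ...]
120, np.float64(1.5))], 'c1': [(30, np.float64(1.0)), (-60, np.float64(1.3)), (60, np.float64(1.3)), (90, np.float64(1.3)), (120, np.float64(1.6)), (-90, np.float64(1.7))]}
C 55 -1 32 [0.2 1.  0.1 1.4 0.4 1.6 2. ] {'c3': [(60, np.float64(1.1)), (-60, np.float64(1.3)), (30, np.float64(1.3)), (0, np.float64(1.4)), (-90, np.float64(1.8)), (-30, np.float64(1.9))], 'c4': [(60, np.float64(1.1)), (90, np.float64(1.1)), (-60, np.float64(1.4)), (0, np.float64(1.5)), (30, np.float64(1.5)), (-90, np.float64(1.9))], 'c1': [(60, np.float64(1.1)), (-60, np.float64(1.3)), (30, np.float64(1.3)), (0, np.float64(1.5)), (-90, np.float64(1.7)), (-30, np.float64(2.0))]}
real	2m36.289s
user	2m35.956s
sys	0m0.114s
```

>>> {"name": "step_arm", "arguments": {
  "grip": [0.085, 0.085, 0.085, 0.085, 0.085, 0.085, 0.085, 0.085],
  "dp": [
    [-0.034, -0.0065, 0],
    [-0.034, -0.0065, 0],
    [-0.034, -0.0065, 0],
    [-0.034, -0.0065, 0],
    [-0.034, -0.0065, 0],
    [-0.034, -0.0065, 0],
    [-0.034, -0.0065, 0],
    [-0.034, -0.0065, 0]
  ],
  "angular": [
    [0, 0, 0],
    [0, 0, 0],
    [0, 0, 0],
    [0, 0, 0],
    [0, 0, 0],
    [0, 0, 0],
    [0, 0, 0],
    [0, 0, 0]
  ]
}}

```text
clock: 12.7
tool_pos: [506.3, 85.2, 253.8]
eef_rot: [-0.0, 0.613, 0.79, -0.0]
ft_force: [1.6, 0.2, 0.1]
finger_gap: 85.0
grasp_force: 0.0
```

>>> {"name": "step_arm", "arguments": {
  "grip": [0.085, 0.085, 0.085, 0.085, 0.085, 0.085, 0.085, 0.085],
  "dp": [
    [-0.034, -0.0065, 0],
    [-0.034, -0.0065, 0],
    [-0.034, -0.0065, 0],
    [-0.034, -0.0065, 0],
    [-0.034, -0.0065, 0],
    [-0.034, -0.0065, 0],
    [-0.034, -0.0065, 0],
    [-0.034, -0.0065, 0]
  ],
  "angular": [
    [0, 0, 0],
    [0, 0, 0],
    [0, 0, 0],
    [0, 0, 0],
    [0, 0, 0],
    [0, 0, 0],
    [0, 0, 0],
    [0, 0, 0]
  ]
}}

```text
clock: 13.5
tool_pos: [523.8, -190.9, 253.7]
eef_rot: [-0.0, 0.613, 0.79, -0.0]
ft_force: [0.4, -0.3, -0.2]
finger_gap: 85.1
grasp_force: 0.0
```

>>> {"name": "step_arm", "arguments": {
  "grip": [0.085, 0.085, 0.085, 0.085, 0.085, 0.085, 0.085, 0.085],
  "dp": [
    [-0.034, -0.0065, 0],
    [-0.034, -0.0065, 0],
    [-0.034, -0.0065, 0],
    [-0.034, -0.0065, 0],
    [-0.034, -0.0065, 0],
    [-0.034, -0.0065, 0],
    [-0.034, -0.0065, 0],
    [0, 0, 0]
  ],
  "angular": [
    [0, 0, 0],
    [0, 0, 0],
    [0, 0, 0],
    [0, 0, 0],
    [0, 0, 0],
    [0, 0, 0],
    [0, 0, -8],
    [0, 0, -5]
  ]
}}

```text
clock: 14.3
tool_pos: [536.5, -437.3, 253.1]
eef_rot: [-0.0, 0.52, 0.854, -0.003]
ft_force: [0.1, -1.2, -0.1]
finger_gap: 84.7
grasp_force: 0.0
```

```bash
cat >> h.py <<'E'
def raws(k,cam):
    "ball centre (z24) and plinth yaw from the finial mask: axis by second moments, ball end = wider end"
    out=[]
    for d in robot.cut_out(cam,'raw1'):
        m=d['mask'].astype(np.uint8)
        if m.sum()<60: continue
        (u,v),r=None,None
        dt=cv2.distanceTransform(m,cv2.DIST_L2,5); _,r,_,c=cv2.minMaxLoc(dt)
        ys,xs=np.nonzero(dt>r-1.0); u,v=xs.mean(),ys.mean()
        ys,xs=np.nonzero(m); p=onz(k,u,v,24); q=onz(k,xs.mean(),ys.mean(),24); e=(q-p)[:2]
        out.append((round(d['p'],2),int(m.sum()),p.round(1),'r_px',round(r,1),'yaw',np.degrees(np.arctan2(e[1],e[0])).round(1),'px',np.round([u,v]),'off',np.linalg.norm(e).round(1)))
    return out
E
python3 - <<'E'
from h import *
to([541,-475,250])
save('wrist','w4.png'); k=cal('wrist')
print(proj(k,[523,-440,24]),proj(k,[541,-475,22]))
for o in raws(k,'wrist'): print(o)
E
```

```text
t 14.3 pos [ 536.5 -437.3  253.1] gap 84.7 gf 0.0 ft [ 0.1 -1.2 -0.1]
 q [ 0.21  0.55  0.62  1.44 -0.32  1.26  1.34] zaxis [-0.003 -0.004 -1.   ] yaxis [ 0.889  0.458 -0.005]
 turn [0. 0. 0.] then shift mm [-35.5 -13.3   3.2] | shift in present axes [-35.5 -13.3   3.2]
[265.18525358 180.53429132] [265.48919864 211.9165272 ]Traceback (most recent call last):
  File "<stdin>", line 5, in <module>
  File "h.py", line 40, in raws
    (u,v),r=None,None
    ^^^^^
TypeError: cannot unpack non-iterable NoneType object
```

View pics/w4.png

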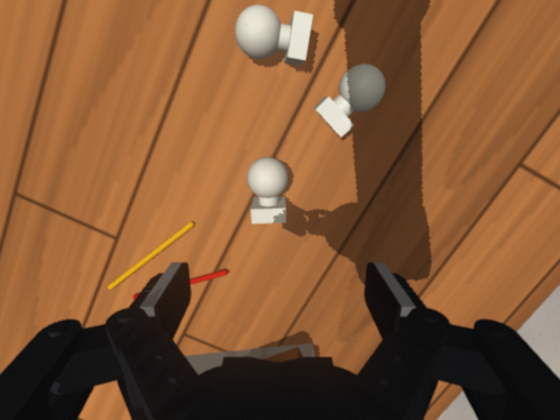

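B's ball is at (268,179) with its plinth at (268,212), lying flat and in line with the jaws. A's ball is at (363,88), plinth (333,117); C's ball is at (259,31), plinth (299,36); the pencils lie aside.

```bash
sed -i '/(u,v),r=None,None/d' h.py; cat > t2.py <<'E'
from h import *
import plan
k=cal('wrist')
for n,b,p in [('A',(363,88),(333,117)),('B',(268,179),(268,212)),('C',(259,31),(299,36))]:
    a=onz(k,*b,25); c=onz(k,*p,32); e=(c-a)[:2]; print(n,a.round(1),np.linalg.norm(e).round(1),np.degrees(np.arctan2(e[1],e[0])).round(1))
for o in raws(k,'wrist'): print(o)
E
python3 t2.py
python3 - <<'E'
from h import *
import plan
p,y,z=plan.pick('B',np.radians(45),-1)
for up in (60,0): to(p-up*z,RO(y,z))
E
```

```text
A [ 572.  -299.2   25. ] 43.4 -109.6
B [ 526.2 -434.2   25. ] 38.2 -62.9
C [ 449.2 -301.7   25. ] 40.8 18.7
(0.83, 3351, array([ 449.8, -302.9,   24. ]), 'r_px', 24.0, 'yaw', np.float64(22.0), 'px', array([259.,  33.]), 'off', np.float64(14.6))
(0.81, 2210, array([ 524.7, -433.2,   24. ]), 'r_px', 19.8, 'yaw', np.float64(-60.9), 'px', array([267., 178.]), 'off', np.float64(15.7))
(0.55, 2653, array([ 571.1, -299.8,   24. ]), 'r_px', 22.6, 'yaw', np.float64(-108.0), 'px', array([362.,  88.]), 'off', np.float64(12.4))
t 14.45 pos [ 539.1 -431.4  253.3] gap 85.0 gf 0.0 ft [ 0.2 -0.1 -0.8]
 q [ 0.21  0.54  0.62  1.44 -0.32  1.26  1.33] zaxis [-0.001  0.001 -1.   ] yaxis [ 0.889  0.459 -0.   ]
 turn [-1.00e-02  4.49e+01 -1.00e-02] then shift mm [-189.8  -18.1   67.1] | shift in present axes [-87.1 -18.  181.5]
t 14.45 pos [ 539.1 -431.4  253.3] gap 85.0 gf 0.0 ft [ 0.2 -0.1 -0.8]
 q [ 0.21  0.54  0.62  1.44 -0.32  1.26  1.33] zaxis [-0.001  0.001 -1.   ] yaxis [ 0.889  0.459 -0.   ]
 turn [-1.00e-02  4.49e+01 -1.00e-02] then shift mm [-189.8  -18.1  127.1] | shift in present axes [-44.7 -18.  224. ]
```

```bash
sed -i "s/^RAW=.*/RAW={'A':((569,-306),-107),'B':((523.3,-440),-62.8),'C':((446.5,-309.3),18.5)}/" plan.py
python3 - <<'E'
from h import *
import plan
p,y,z=plan.pick('B',np.radians(45),-1); print(p)
for up in (60,): to(p-up*z,RO(y,z))
E
```

```text
[ 543.52321935 -479.35012902   29.24264069]
t 14.45 pos [ 539.1 -431.4  253.3] gap 85.0 gf 0.0 ft [ 0.2 -0.1 -0.8]
 q [ 0.21  0.54  0.62  1.44 -0.32  1.26  1.33] zaxis [-0.001  0.001 -1.   ] yaxis [ 0.889  0.459 -0.   ]
 turn [-0.05 44.9   0.09] then shift mm [-190.   -18.    66.9] | shift in present axes [-87.3 -18.1 181.5]
```

>>> {"name": "step_arm", "arguments": {
  "grip": [0.085, 0.085, 0.085, 0.085, 0.085, 0.085, 0.085, 0.085],
  "dp": [
    [0, 0, 0],
    [0, 0, 0],
    [0, 0, 0],
    [0, 0, 0],
    [0, 0, 0],
    [0, 0, 0],
    [0, 0, 0],
    [0, 0, 0]
  ],
  "angular": [
    [0, 7.5, 0],
    [0, 7.5, 0],
    [0, 7.5, 0],
    [0, 7.5, 0],
    [0, 7.5, 0],
    [0, 7.5, 0],
    [0, 0, 0],
    [0, 0, 0]
  ]
}}

```text
clock: 15.25
tool_pos: [537.0, -423.3, 237.2]
eef_rot: [-0.283, 0.491, 0.806, 0.167]
ft_force: [-0.2, -1.4, 0.6]
finger_gap: 85.2
grasp_force: 0.0
```

>>> {"name": "step_arm", "arguments": {
  "grip": [0.085, 0.085, 0.085, 0.085, 0.085, 0.085, 0.085, 0.085],
  "dp": [
    [-0.03, -0.003, 0.011],
    [-0.03, -0.003, 0.011],
    [-0.03, -0.003, 0.011],
    [-0.03, -0.003, 0.011],
    [-0.03, -0.003, 0.011],
    [-0.03, -0.003, 0.011],
    [-0.01, 0, 0],
    [0, 0, 0]
  ],
  "angular": [
    [0, 0, 0],
    [0, 0, 0],
    [0, 0, 0],
    [0, 0, 0],
    [0, 0, 0],
    [0, 0, 0],
    [0, 0, 0],
    [0, 0, 0]
  ]
}}

```text
clock: 16.05
tool_pos: [569.0, -528.9, 66.3]
eef_rot: [-0.285, 0.492, 0.806, 0.163]
ft_force: [-0.5, 0.2, 0.3]
finger_gap: 84.9
grasp_force: 0.0
```

```bash
python3 - <<'E'
from h import *
import plan
p,y,z=plan.pick('B',np.radians(45),-1); print(p)
for up in (0,): to(p-up*z,RO(y,z))
E
```

```text
[ 543.52321935 -479.35012902   29.24264069]
t 16.05 pos [ 569.  -528.9   66.3] gap 84.9 gf 0.0 ft [-0.5  0.2  0.3]
 q [ 0.75  1.26  0.07  0.55 -0.26  1.98  1.24] zaxis [-0.298  0.543 -0.785] yaxis [ 0.886  0.462 -0.017]
 turn [-0.96  6.71 -0.38] then shift mm [13.2  0.  65.6] | shift in present axes [20.7  1.  63.6]
```

>>> {"name": "step_arm", "arguments": {
  "grip": [0.085, 0.085, 0.085],
  "dp": [
    [0, 0, 0],
    [0, 0, 0],
    [0, 0, 0]
  ],
  "angular": [
    [0, -3.5, 0],
    [0, 0, 0],
    [0, 0, 0]
  ]
}}

```text
clock: 16.35
tool_pos: [570.2, -528.8, 71.6]
eef_rot: [-0.257, 0.496, 0.815, 0.15]
ft_force: [-0.0, 0.2, 0.4]
finger_gap: 84.8
grasp_force: 0.0
```

```bash
python3 - <<'E'
from h import *
import plan
s,R=st(); z=R.as_matrix()[:,2]; f=plan.h(-62.8)
g=np.r_[523.3,-440,25]+40*f; to(g-6*z)
print(plan.ik(g-6*z,R.as_matrix()[:,1],z,np.array(s['q'])))
E
```

```text
t 16.35 pos [ 570.2 -528.8   71.6] gap 84.8 gf 0.0 ft [-0.   0.2  0.4]
 q [ 0.74  1.19  0.07  0.64 -0.24  1.89  1.26] zaxis [-0.271  0.5   -0.823] yaxis [ 0.887  0.462 -0.011]
 turn [0. 0. 0.] then shift mm [23.2 -0.3 66.7] | shift in present axes [23.2 -0.3 66.7]
(array([ 0.70430808,  1.09017507,  0.0774425 ,  0.95204595, -0.2388359 ,
        1.69141488,  1.27492177]), np.float64(0.00011871680525832318))
```

>>> {"name": "step_arm", "arguments": {
  "grip": [0.085, 0.085, 0.085, 0.085, 0.085, 0.085, 0.085, 0.085],
  "dp": [
    [0.012, 0, 0],
    [0.011, 0, 0.005],
    [0, 0, 0.015],
    [0, 0, 0.015],
    [0, 0, 0.015],
    [0, 0, 0.012],
    [0, 0, 0.005],
    [0, 0, 0]
  ],
  "angular": [
    [0, 0, 0],
    [0, 0, 0],
    [0, 0, 0],
    [0, 0, 0],
    [0, 0, 0],
    [0, 0, 0],
    [0, 0, 0],
    [0, 0, 0]
  ]
}}

```text
clock: 17.15
tool_pos: [542.6, -478.2, 26.4]
eef_rot: [-0.259, 0.496, 0.815, 0.151]
ft_force: [-0.8, 0.0, 0.3]
finger_gap: 85.1
grasp_force: 0.0
```

>>> {"name": "step_arm", "arguments": {
  "grip": [0.06, 0.045, 0.03, 0.03, 0.03, 0.03],
  "dp": [
    [0, 0, 0],
    [0, 0, 0],
    [0, 0, 0],
    [0, 0, 0],
    [0, 0, 0],
    [0, 0, 0]
  ],
  "angular": [
    [0, 0, 0],
    [0, 0, 0],
    [0, 0, 0],
    [0, 0, 0],
    [0, 0, 0],
    [0, 0, 0]
  ],
  "force": 50
}}

```text
clock: 17.75
tool_pos: [542.7, -478.8, 26.8]
eef_rot: [-0.258, 0.497, 0.815, 0.151]
ft_force: [0.6, 0.2, 2.4]
finger_gap: 39.4
grasp_force: 50.3
```

```bash
python3 - <<'E'
from h import *
to([541.6,-475.6,29.7])
E
```

```text
t 17.75 pos [ 542.7 -478.8   26.8] gap 39.4 gf 50.3 ft [0.6 0.2 2.4]
 q [ 0.72  1.1   0.06  0.94 -0.23  1.69  1.28] zaxis [-0.27   0.503 -0.821] yaxis [ 0.887  0.461 -0.009]
 turn [0. 0. 0.] then shift mm [ 4.4  0.4 -0.4] | shift in present axes [ 4.4  0.4 -0.4]
```

```bash
cat > t3.py <<'E'
from plan import *
import sys
def chk(c,s,th,yaws,q0,seeds=None):
    for yw in yaws:
        row=[]
        q=q0
        g=h(yw)
        # tool down, high
        p,y,z=place(c,np.radians(th),s,yw,100)
        q,e0=ik(p,y,-U,q); qa=q
        for a in range(10,91-int(th),10):
            zz=-np.cos(np.radians(a))*U+np.sin(np.radians(a))*g; q,e1=ik(p,y,zz,q)
        for up in (100,50,0):
            pp,yy,zz=place(c,np.radians(th),s,yw,up); q,e=ik(pp,yy,zz,q); row.append(round(e,1))
        print(c,yw,round(e0,1),row,qa.round(1),q.round(2))
if __name__=='__main__':
    q=np.array([0.72,1.1,.06,.94,-.23,1.69,1.28])
    chk('c4',-1,35,range(-45,91,15),q)
E
python3 t3.py
```

```text
c4 -45 0.0 [np.float64(0.0), np.float64(0.0), np.float64(0.0)] [ 0.1  0.3 -0.2  1.8  0.1  1.1  0.7] [-0.36  0.44 -0.16  2.25  1.55  0.9  -1.01]
c4 -30 0.0 [np.float64(0.0), np.float64(0.0), np.float64(0.0)] [ 0.1  0.3 -0.3  1.8  0.1  1.1  0.9] [-0.19  0.38 -0.25  2.37  1.92  0.77 -1.09]
c4 -15 0.0 [np.float64(0.0), np.float64(0.0), np.float64(7.4)] [ 0.2  0.3 -0.3  1.8  0.1  1.1  1.2] [-1.21  0.6   1.08  2.41  3.13  0.34 -2.27]
c4 0 0.0 [np.float64(3.5), np.float64(12.1), np.float64(24.2)] [ 0.2  0.3 -0.4  1.8  0.1  1.1  1.4] [-0.17  0.3   0.09  2.41  3.13  0.4  -1.66]
c4 15 0.0 [np.float64(53.9), np.float64(72.6), np.float64(89.5)] [ 0.3  0.3 -0.4  1.8  0.1  1.1  1.7] [-0.01  0.19  0.06  2.26 -1.16  0.28  2.89]
c4 30 0.0 [np.float64(40.1), np.float64(54.5), np.float64(69.2)] [ 0.3  0.3 -0.5  1.8  0.1  1.1  1.9] [ 1.27  0.63 -1.2   2.21 -0.51  0.28  2.89]
c4 45 0.0 [np.float64(39.4), np.float64(25.4), np.float64(31.4)] [ 0.3  0.3 -0.5  1.8  0.1  1.1  2.2] [ 1.35  0.92 -1.3   2.19 -0.14  0.28  2.89]
c4 60 0.0 [np.float64(38.0), np.float64(23.8), np.float64(3.5)] [ 0.4  0.3 -0.6  1.8  0.2  1.1  2.4] [ 1.33  1.05 -1.32  2.14  0.07  0.38  2.89]
c4 75 0.0 [np.float64(43.8), np.float64(33.8), np.float64(22.1)] [ 0.4  0.3 -0.6  1.8  0.2  1.1  2.6] [ 1.24  1.11 -1.32  1.97  0.17  0.69  2.89]
c4 90 0.0 [np.float64(55.2), np.float64(48.2), np.float64(41.0)] [ 0.5  0.4 -0.7  1.8  0.2  1.1  2.9] [ 1.13  1.16 -1.32  1.8   0.24  0.97  2.89]
```

>>> {"name": "step_arm", "arguments": {
  "grip": [0.03, 0.03, 0.03, 0.03, 0.03, 0.03, 0.03, 0.03],
  "dp": [
    [0.006, 0, -0.008],
    [0.02, 0, -0.029],
    [0.02, 0, -0.029],
    [0.02, 0, -0.029],
    [0.02, 0, -0.029],
    [0.02, 0, -0.029],
    [0, 0, 0],
    [0, 0, 0]
  ],
  "angular": [
    [0, 0, 0],
    [0, 0, 0],
    [0, -5, 0],
    [0, -7.5, 0],
    [0, -7.5, 0],
    [0, -7.5, 0],
    [0, -7.5, 0],
    [0, 0, 0]
  ]
}}

```text
clock: 18.55
tool_pos: [532.5, -453.0, 211.3]
eef_rot: [-0.002, 0.518, 0.856, -0.004]
ft_force: [-0.5, 0.5, -1.3]
finger_gap: 39.4
grasp_force: 50.4
```

```bash
python3 - <<'E'
from h import *
to([579.3,8.1,250])
E
```

```text
t 18.55 pos [ 532.5 -453.   211.3] gap 39.4 gf 50.4 ft [-0.5  0.5 -1.3]
 q [ 0.54  0.52  0.15  1.46 -0.07  1.17  1.18] zaxis [-0.007 -0.004 -1.   ] yaxis [ 0.886  0.464 -0.009]
 turn [0. 0. 0.] then shift mm [386.7 255.1 -41. ] | shift in present axes [386.7 255.1 -41. ]
```

```bash
python3 - <<'E'
from t3 import *
q=np.array([0.54,.52,.15,1.46,-.07,1.17,1.18])
chk('c3',-1,35,(-75,-63,-50,-40,-30),q)
E
python3 - <<'E'
from h import *
import plan
s,R=st(); print(plan.fit()[1])
# gripped finial: axis in tool frame = from pick
p,y,z=plan.place('c3',np.radians(35),-1,-62.8,100); print(p,y,z); to(p)
E
```

```text
c3 -75 0.0 [np.float64(0.0), np.float64(0.0), np.float64(0.0)] [ 0.   0.3  0.   1.7 -0.   1.1  0.3] [-0.51  0.57  0.16  1.99  1.08  1.   -0.89]
c3 -63 0.0 [np.float64(0.0), np.float64(0.0), np.float64(0.0)] [ 0.1  0.3 -0.   1.7 -0.   1.1  0.5] [-0.46  0.5   0.11  2.12  1.3   0.89 -0.94]
c3 -50 0.0 [np.float64(0.0), np.float64(0.0), np.float64(0.0)] [ 0.1  0.3 -0.1  1.7  0.   1.1  0.8] [-0.37  0.44  0.05  2.24  1.6   0.78 -1.02]
c3 -40 0.0 [np.float64(0.0), np.float64(0.0), np.float64(0.0)] [ 0.1  0.3 -0.1  1.7  0.   1.1  0.9] [-0.25  0.39 -0.02  2.32  1.87  0.71 -1.1 ]
c3 -30 0.0 [np.float64(0.0), np.float64(0.0), np.float64(0.0)] [ 0.2  0.3 -0.1  1.7  0.   1.1  1.1] [-0.1   0.36 -0.11  2.39  2.18  0.65 -1.19]
[np.float64(2.3578080781283006), np.float64(8.341795684448982), np.float64(5.223848904678846), np.float64(7.141971873856374), np.float64(6.547956951770818), np.float64(4.463785241300002), np.float64(1.3117428228508174), np.float64(2.959941292420922), np.float64(2.8079199043418157), np.float64(2.8079199043418157), np.float64(2.8079199043418157), np.float64(1.369879703607353), np.float64(0.7911519576124846), np.float64(2.1801037228429436), np.float64(4.149941781166291)]
[586.55340379 -70.32859656 215.44145862] [ 0.88941637  0.45709793 -0.        ] [ 0.3744327  -0.72856724 -0.57357644]
t 18.55 pos [ 532.5 -453.   211.3] gap 39.4 gf 50.4 ft [-0.5  0.5 -1.3]
 q [ 0.54  0.52  0.15  1.46 -0.07  1.17  1.18] zaxis [-0.007 -0.004 -1.   ] yaxis [ 0.886  0.464 -0.009]
 turn [0. 0. 0.] then shift mm [313.9 225.5  -6.2] | shift in present axes [313.9 225.5  -6.2]
```

>>> {"name": "step_arm", "arguments": {
  "grip": [0.03, 0.03, 0.03, 0.03, 0.03, 0.03, 0.03, 0.03],
  "dp": [
    [0.031, 0.0225, -0.004],
    [0.031, 0.0225, -0.004],
    [0.031, 0.0225, -0.004],
    [0.031, 0.0225, -0.004],
    [0.031, 0.0225, -0.004],
    [0.031, 0.0225, -0.004],
    [0.031, 0.0225, -0.004],
    [0.031, 0.0225, -0.004]
  ],
  "angular": [
    [0, 0, 0],
    [0, 0, 0],
    [0, 0, 0],
    [0, 0, 0],
    [0, 0, 0],
    [0, 0, 0],
    [0, 0, 0],
    [0, 0, 0]
  ]
}}

```text
clock: 19.35
tool_pos: [579.6, -153.6, 237.9]
eef_rot: [-0.004, 0.52, 0.854, -0.005]
ft_force: [1.2, -0.9, -0.6]
finger_gap: 39.2
grasp_force: 50.5
```

>>> {"name": "step_arm", "arguments": {
  "grip": [0.03, 0.03, 0.03, 0.03, 0.03, 0.03, 0.03, 0.03],
  "dp": [
    [0.031, 0.0225, 0],
    [0.031, 0.0225, 0],
    [0, 0, 0],
    [0, 0, 0],
    [0, 0, 0],
    [0, 0, 0],
    [0, 0, 0],
    [0, 0, 0]
  ],
  "angular": [
    [0, 0, 0],
    [0, 0, 0],
    [0, -7, 0],
    [0, -7, 0],
    [0, -7, 0],
    [0, -7, 0],
    [0, -7, 0],
    [0, -7, 0]
  ]
}}

```text
clock: 20.15
tool_pos: [591.4, -79.1, 238.3]
eef_rot: [0.306, 0.483, 0.797, -0.193]
ft_force: [-0.3, -1.0, -1.5]
finger_gap: 39.3
grasp_force: 54.4
```

>>> {"name": "step_arm", "arguments": {
  "grip": [0.03, 0.03, 0.03, 0.03],
  "dp": [
    [0, 0, 0],
    [0, 0, 0],
    [0, 0, 0],
    [0, 0, 0]
  ],
  "angular": [
    [0, -6, 0],
    [0, -6, 0],
    [0, 0, 0],
    [0, 0, 0]
  ]
}}

```text
clock: 20.55
tool_pos: [591.1, -79.0, 237.6]
eef_rot: [0.385, 0.461, 0.762, -0.241]
ft_force: [-0.5, 0.7, -1.0]
finger_gap: 39.2
grasp_force: 54.4
```

```bash
python3 - <<'E'
from h import *
import plan
p,y,z=plan.place('c3',np.radians(35),-1,-62.8,60); to(p,RO(y,z))
save('wrist','w5.png'); save('scene','s5.png')
a=cv2.imread('pics/s5.png')[130:290,200:400]; b=cv2.imread('pics/w5.png')
cv2.imwrite('pics/m5.png',np.hstack([cv2.resize(a,(440,352)),cv2.resize(b,(352,264))[:,:].copy() if False else cv2.copyMakeBorder(cv2.resize(b,(352,264)),0,88,0,0,cv2.BORDER_CONSTANT)]))
E
```

```text
t 20.55 pos [591.1 -79.  237.6] gap 39.2 gf 54.4 ft [-0.5  0.7 -1. ]
 q [-0.5   0.31  0.14  2.05  1.11  1.06 -0.61] zaxis [ 0.365 -0.723 -0.586] yaxis [ 0.888  0.459 -0.013]
 turn [-0.3  -0.91  0.68] then shift mm [56.6 -0.1 27.6] | shift in present axes [56.1  0.7 28.5]
```

View pics/m5.png

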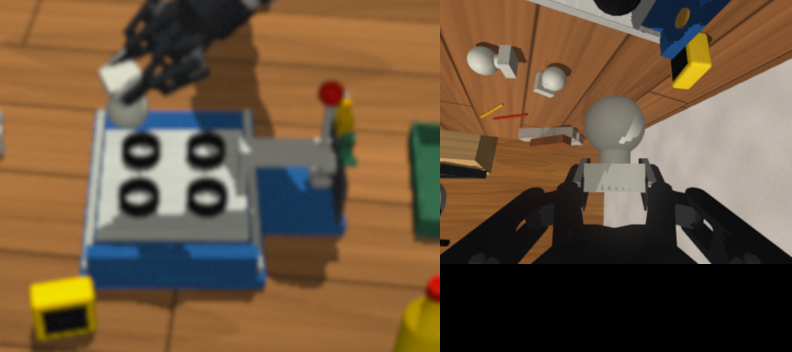

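The finial is held upright (ball at about (278,199) in the wrist picture) and the cups are clear. Next I'll compute the ball's position in the tool frame and the shift to the seat.

```bash
cat >> h.py <<'E'
def seat(bt,cup,up,ballpx=None,turn=(0,0,0)):
    "bt: ball centre in tool frame; print shift in tool axes (after turn) bringing it over the cup"
    s,R=st(); R2=R*Rn.from_rotvec(turn,degrees=True); T=np.array(s['tool_pos']); b=T+R.apply(bt)
    print('t',round(s['clock'],2),'ball now',b.round(1),'z',R.as_matrix()[:,2].round(3),'gap',round(s['finger_gap'],1),'q',np.round(s['q'],2))
    k=cal('wrist'); print('ball px pred',proj(k,b).round(1))
    tgt=np.r_[cup,70+up]; print('shift',R2.inv().apply(tgt-R2.apply(bt)-T).round(1), 'up dir',R2.inv().apply([0,0,1]).round(3))
E
python3 - <<'E'
from h import *
Rp=Rn.from_quat([.497,.815,.151,-.258]); bt=Rp.inv().apply(np.array([523.3,-440,24])-[542.7,-478.8,26.8]); print('bt',bt)
f=np.r_[np.cos(np.radians(-62.8)),np.sin(np.radians(-62.8)),-.08]; s,R=st(); print('finial axis now',R.apply(Rp.inv().apply(f)).round(3))
seat(bt,(588.8,-74.7),25)
for d in robot.cut_out('wrist','raw1'):
  m=d['mask'].astype(np.uint8); dt=cv2.distanceTransform(m,cv2.DIST_L2,5); _,r,_,c=cv2.minMaxLoc(dt); print(d['p'],c,r)
E
```

```text
bt [34.03595266  0.68677102 27.03187511]
finial axis now [ 0.051 -0.086  0.998]
t 20.65 ball now [592.6 -81.6 195.6] z [ 0.366 -0.723 -0.586] gap 39.1 q [-0.5   0.3   0.14  2.05  1.11  1.06 -0.61]
ball px pred [279.  200.6]
shift [86.1  0.7 52.6] up dir [-0.81  -0.009 -0.586]
0.81 (66, 95) 21.172096252441406
0.61 (181, 126) 19.575197219848633
```

```bash
python3 - <<'E'
from h import *
seat(np.array([34,.7,27]),(588.8,-74.7),20,turn=(0,-5.5,0))
E
```

```text
t 20.7 ball now [592.5 -81.6 195.9] z [ 0.367 -0.723 -0.586] gap 39.3 q [-0.5   0.3   0.14  2.05  1.11  1.06 -0.61]
ball px pred [279.  200.7]
shift [97.7  0.8 43.3] up dir [-0.863 -0.008 -0.506]
```

>>> {"name": "step_arm", "arguments": {
  "grip": [0.03, 0.03, 0.03, 0.03, 0.03, 0.03, 0.03, 0.03],
  "dp": [
    [0, 0, 0],
    [0.02, 0, 0.009],
    [0.02, 0, 0.009],
    [0.02, 0, 0.009],
    [0.02, 0, 0.009],
    [0.0175, 0.001, 0.0075],
    [0, 0, 0],
    [0, 0, 0]
  ],
  "angular": [
    [0, -5.5, 0],
    [0, 0, 0],
    [0, 0, 0],
    [0, 0, 0],
    [0, 0, 0],
    [0, 0, 0],
    [0, 0, 0],
    [0, 0, 0]
  ]
}}

```text
clock: 21.5
tool_pos: [585.9, -69.0, 133.2]
eef_rot: [0.423, 0.449, 0.742, -0.262]
ft_force: [0.5, -0.3, -0.8]
finger_gap: 39.6
grasp_force: 54.4
```

```bash
python3 - <<'E'
from h import *
seat(np.array([34,.7,27]),(588.8,-74.7),0)
print(st()[0]['ft_force'])
E
```

```text
t 21.5 ball now [589.  -74.3  90.2] z [ 0.393 -0.769 -0.505] gap 39.6 q [-0.56  0.53  0.14  2.12  1.29  1.03 -0.98]
ball px pred [279.  200.6]
shift [17.3 -0.2 10.4] up dir [-0.863 -0.009 -0.505]
[ 0.48768008 -0.26157338 -0.84721213]
```

>>> {"name": "step_arm", "arguments": {
  "grip": [0.03, 0.03, 0.03, 0.03, 0.03, 0.03],
  "dp": [
    [0.005, 0, 0.003],
    [0.005, 0, 0.003],
    [0.004, 0, 0.002],
    [0.003, 0, 0.002],
    [0, 0, 0],
    [0, 0, 0]
  ],
  "angular": [
    [0, 0, 0],
    [0, 0, 0],
    [0, 0, 0],
    [0, 0, 0],
    [0, 0, 0],
    [0, 0, 0]
  ]
}}

```text
clock: 22.1
tool_pos: [586.4, -68.2, 114.2]
eef_rot: [0.425, 0.448, 0.742, -0.262]
ft_force: [-0.6, 2.0, 4.8]
finger_gap: 39.8
grasp_force: 55.0
```

```bash
python3 - <<'E'
from h import *
seat(np.array([34,.7,27]),(588.8,-74.7),0)
print(st()[0]['ft_force'])
E
```

```text
t 22.1 ball now [589.6 -73.6  71.3] z [ 0.396 -0.769 -0.502] gap 39.8 q [-0.56  0.57  0.14  2.12  1.31  1.02 -1.02]
ball px pred [279.  200.6]
shift [ 0.8 -1.2  1.2] up dir [-0.865 -0.008 -0.502]
[-0.58482441  2.02441668  4.77940202]
```

>>> {"name": "step_arm", "arguments": {
  "grip": [0.045, 0.05, 0.055, 0.06, 0.06, 0.06, 0.06, 0.06],
  "dp": [
    [0, 0, 0],
    [0, 0, 0],
    [0, 0, 0],
    [-0.0085, 0, -0.005],
    [-0.017, 0, -0.01],
    [-0.0255, 0, -0.015],
    [-0.0255, 0, -0.015],
    [-0.017, 0, -0.01]
  ],
  "angular": [
    [0, 0, 0],
    [0, 0, 0],
    [0, 0, 0],
    [0, 0, 0],
    [0, 0, 0],
    [0, 0, 0],
    [0, 0, 0],
    [0, 0, 0]
  ]
}}

```text
clock: 22.9
tool_pos: [586.2, -68.0, 223.6]
eef_rot: [0.423, 0.449, 0.742, -0.261]
ft_force: [-0.2, -0.1, 0.0]
finger_gap: 59.9
grasp_force: 0.0
```

>>> {"name": "step_arm", "arguments": {
  "grip": [0.06, 0.085, 0.085, 0.085, 0.085, 0.085, 0.085, 0.085],
  "dp": [
    [0, 0, 0],
    [0, 0, 0],
    [0, 0, 0],
    [0, 0, 0],
    [0, 0, 0],
    [0, 0, 0],
    [0, 0, 0],
    [0, 0, 0]
  ],
  "angular": [
    [0, 7.6, 0],
    [0, 7.6, 0],
    [0, 7.6, 0],
    [0, 7.6, 0],
    [0, 7.6, 0],
    [0, 7.6, 0],
    [0, 7.6, 0],
    [0, 7.6, 0]
  ]
}}

```text
clock: 23.7
tool_pos: [586.0, -67.7, 222.8]
eef_rot: [-0.012, 0.519, 0.855, 0.004]
ft_force: [-0.7, 0.3, -0.1]
finger_gap: 85.0
grasp_force: 0.0
```

```bash
python3 - <<'E'
from h import *
import plan
f=plan.h(-107); g=np.r_[569,-306,0]+40*f
to(np.r_[g[:2]+-20*f[:2],240],RO(plan.h(-17),[0,0,-1]))
save('wrist','w6.png'); print(proj(cal('wrist'),[589.5,-74,119]))
save('top','t6.png');im=cv2.imread('pics/t6.png')
b=cv2.imread('pics/w6.png'); a=cv2.resize(im[170:280,250:450],(800//2,220)); 
cv2.imwrite('pics/m6.png',np.hstack([cv2.resize(b,(400,300)),cv2.copyMakeBorder(a,0,80,0,0,cv2.BORDER_CONSTANT)]))
E
```

```text
t 23.7 pos [586.  -67.7 222.8] gap 85.0 gf 0.0 ft [-0.7  0.3 -0.1]
 q [ 0.04  0.33  0.02  1.71 -0.03  1.12  0.55] zaxis [-0.018  0.019 -1.   ] yaxis [ 0.887  0.462 -0.007]
 turn [-0.93 -1.21 44.51] then shift mm [-252.9   53.4  -17.2] | shift in present axes [-217.3 -139.3  -21.7]
[281.05413797 221.84936683]
```

View pics/m6.png

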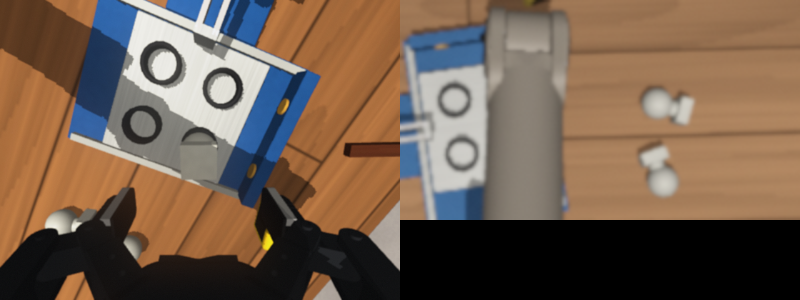

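```bash
python3 - <<'E'
from h import *
import plan
p,y,z=plan.pick('A',np.radians(50),-1); ph=p-60*z; print(p,ph)
q=np.array(st()[0]['q']); 
q1,e=plan.ik(np.r_[ph[:2],200],y,[0,0,-1],q); print(q1.round(2),e)
q2,e=plan.ik(ph,y,z,q1); print(q2.round(2),e); q3,e=plan.ik(p,y,z,q2); print(q3.round(2),e)
to(np.r_[ph[:2],200],RO(y,[0,0,-1]))
E
```

```text
[ 555.96131349 -348.6476219    28.85672566] [ 542.52313031 -392.60193856   67.42398224]
[ 0.38  0.49  0.26  1.56 -0.15  1.12  0.38] 5.5182832897268544e-05
[ 0.9   0.92 -0.04  1.36 -0.66  1.49  0.84] 0.0001415640489961234
[ 0.86  0.93 -0.06  1.45 -0.69  1.38  0.86] 3.0965681691697e-05
t 23.8 pos [586.6 -73.5 221.7] gap 84.7 gf 0.0 ft [ 0.4 -1.7 -0.1]
 q [ 0.04  0.33  0.03  1.71 -0.02  1.12  0.54] zaxis [-0.017  0.012 -1.   ] yaxis [ 0.891  0.454 -0.01 ]
 turn [-0.92 -0.76 43.96] then shift mm [-318.1   51.2   21.7] | shift in present axes [-264.8 -183.8   18.7]
```

>>> {"name": "step_arm", "arguments": {
  "grip": [0.06, 0.06, 0.06, 0.06, 0.06, 0.06, 0.06, 0.06],
  "dp": [
    [0, 0, 0],
    [0, 0, 0],
    [0, 0, 0],
    [0, 0, 0],
    [0, 0, 0],
    [0, 0, 0],
    [-0.03, 0.005, 0.002],
    [-0.03, 0.005, 0.002]
  ],
  "angular": [
    [-0.9, -0.8, 7.3],
    [0, 0, 7.3],
    [0, 0, 7.3],
    [0, 0, 7.3],
    [0, 0, 7.4],
    [0, 0, 7.4],
    [0, 0, 0],
    [0, 0, 0]
  ]
}}

```text
clock: 24.6
tool_pos: [578.0, -125.7, 216.5]
eef_rot: [-0.002, 0.8, 0.6, 0.002]
ft_force: [0.0, -0.4, 0.0]
finger_gap: 60.0
grasp_force: 0.0
```

>>> {"name": "step_arm", "arguments": {
  "grip": [0.06, 0.06, 0.06, 0.06, 0.06, 0.06, 0.06, 0.06],
  "dp": [
    [-0.032, 0.005, 0.002],
    [-0.032, 0.005, 0.002],
    [-0.032, 0.005, 0.002],
    [-0.032, 0.005, 0.002],
    [-0.032, 0.005, 0.002],
    [-0.032, 0.005, 0.002],
    [-0.032, 0.005, 0.002],
    [-0.032, 0.006, 0.002]
  ],
  "angular": [
    [0, 0, 0],
    [0, 0, 0],
    [0, 0, 0],
    [0, 0, 0],
    [0, 0, 0],
    [0, 0, 0],
    [0, 0, 0],
    [0, 0, 0]
  ]
}}

```text
clock: 25.4
tool_pos: [544.6, -384.1, 198.6]
eef_rot: [-0.002, 0.801, 0.599, 0.002]
ft_force: [0.9, -0.2, 0.0]
finger_gap: 59.8
grasp_force: 0.0
```

>>> {"name": "step_arm", "arguments": {
  "grip": [0.06, 0.06, 0.06, 0.06, 0.06, 0.06, 0.06, 0.06],
  "dp": [
    [0, 0, 0],
    [0, 0, 0],
    [0, 0, 0],
    [0, 0, 0],
    [0, 0, 0],
    [0, 0, 0],
    [0, 0, 0],
    [0, 0, 0]
  ],
  "angular": [
    [0, 8.3, 0],
    [0, 8.3, 0],
    [0, 8.3, 0],
    [0, 8.3, 0],
    [0, 8.3, 0],
    [0, 8.3, 0],
    [0, 0, 0],
    [0, 0, 0]
  ]
}}

```text
clock: 26.2
tool_pos: [544.9, -383.6, 197.9]
eef_rot: [-0.254, 0.726, 0.542, 0.338]
ft_force: [0.8, 1.3, 1.1]
finger_gap: 60.4
grasp_force: 0.0
```

```bash
python3 - <<'E'
from h import *
import plan
p,y,z=plan.pick('A',np.radians(50),-1)
to(p-60*z,RO(y,z))
save('wrist','w7.png');k=cal('wrist'); print(proj(k,[569,-306,24]))
for o in raws(k,'wrist'): print(o)
E
```

```text
t 26.2 pos [ 544.9 -383.6  197.9] gap 60.4 gf 0.0 ft [0.8 1.3 1.1]
 q [ 0.84  0.76  0.03  1.32 -0.72  1.62  0.75] zaxis [ 0.216  0.736 -0.641] yaxis [ 0.959 -0.284 -0.003]
 turn [-0.5  -0.1   0.22] then shift mm [-105.9    0.4   76.8] | shift in present axes [-106.1    0.6   76.6]
[278.21021868 268.80783696]
(0.86, 824, array([ 441. , -293.9,   24. ]), 'r_px', 8.8, 'yaw', np.float64(18.2), 'px', array([157., 291.]), 'off', np.float64(6.6))
(0.85, 2110, array([605.2,  23.9,  24. ]), 'r_px', 17.6, 'yaw', np.float64(84.0), 'px', array([243.,  83.]), 'off', np.float64(6.2))
(0.59, 2801, array([ 569.4, -305.8,   24. ]), 'r_px', 22.0, 'yaw', np.float64(-108.3), 'px', array([278., 268.]), 'off', np.float64(16.4))
(0.49, 27010, array([480.9, -64.5,  24. ]), 'r_px', 57.8, 'yaw', np.float64(36.1), 'px', array([173., 134.]), 'off', np.float64(66.2))
```

>>> {"name": "step_arm", "arguments": {
  "grip": [0.06, 0.06, 0.06, 0.06, 0.06, 0.06, 0.06, 0.06],
  "dp": [
    [-0.03, 0, 0.015],
    [-0.03, 0, 0.02],
    [-0.03, 0, 0.02],
    [-0.016, 0, 0.022],
    [0, 0, 0.02],
    [0, 0, 0.02],
    [0, 0, 0.015],
    [0, 0, 0]
  ],
  "angular": [
    [0, 0, 0],
    [0, 0, 0],
    [0, 0, 0],
    [0, 0, 0],
    [0, 0, 0],
    [0, 0, 0],
    [0, 0, 0],
    [0, 0, 0]
  ]
}}

```text
clock: 27.1
tool_pos: [556.0, -348.8, 33.4]
eef_rot: [-0.255, 0.724, 0.543, 0.34]
ft_force: [0.4, 0.4, 0.8]
finger_gap: 59.6
grasp_force: 0.0
```

```bash
python3 - <<'E'
from h import *
import plan
p,y,z=plan.pick('A',np.radians(50),-1)
to(p,RO(y,z))
E
```

```text
t 27.1 pos [ 556.  -348.8   33.4] gap 59.6 gf 0.0 ft [0.4 0.4 0.8]
 q [ 0.81  0.93  0.    1.42 -0.74  1.4   0.9 ] zaxis [ 0.215  0.739 -0.639] yaxis [ 0.96 -0.28 -0.  ]
 turn [-0.59 -0.29  0.48] then shift mm [-3.4 -0.   3. ] | shift in present axes [-3.4 -0.   3. ]
```

>>> {"name": "step_arm", "arguments": {
  "grip": [0.06, 0.045, 0.03, 0.03, 0.03, 0.03, 0.03, 0.03],
  "dp": [
    [-0.003, 0, 0.003],
    [0, 0, 0],
    [0, 0, 0],
    [0, 0, 0],
    [0, 0, 0],
    [0, 0, 0],
    [0, 0, 0],
    [0, 0, 0]
  ],
  "angular": [
    [0, 0, 0],
    [0, 0, 0],
    [0, 0, 0],
    [0, 0, 0],
    [0, 0, 0],
    [0, 0, 0],
    [0, 0, 0],
    [0, 0, 0]
  ]
}}

```text
clock: 27.9
tool_pos: [554.6, -353.1, 29.0]
eef_rot: [-0.253, 0.726, 0.541, 0.34]
ft_force: [-1.2, -2.2, 3.3]
finger_gap: 39.3
grasp_force: 54.0
```

```bash
python3 - <<'E'
from h import *
import plan
s,R=st(); to(s['tool_pos'])
bt=R.inv().apply(np.array([569.2,-306,24])-s['tool_pos']); f=R.inv().apply(np.r_[np.cos(np.radians(-107))*.997,np.sin(np.radians(-107))*.997,-.08]); print('bt',bt.round(1),'axis',f.round(3))
from t3 import *
chk('c1',-1,50,(-150,-135,-120,-107,-90),np.array(s['q']))
E
```

```text
t 27.9 pos [ 554.6 -353.1   29. ] gap 39.3 gf 54.0 ft [-1.2 -2.2  3.3]
 q [ 0.82  0.94  0.    1.42 -0.74  1.39  0.9 ] zaxis [ 0.22   0.736 -0.64 ] yaxis [ 0.958 -0.286  0.001]
 turn [0. 0. 0.] then shift mm [0. 0. 0.] | shift in present axes [0. 0. 0.]
bt [27.7  0.5 41.1] axis [-0.7   -0.007 -0.715]
c1 -150 0.0 [np.float64(0.0), np.float64(0.0), np.float64(0.0)] [ 0.2  0.2 -0.1  1.9  0.   1.  -0.9] [-0.04  0.66 -0.06  1.63  0.32  1.5  -1.27]
c1 -135 0.0 [np.float64(0.0), np.float64(0.0), np.float64(0.0)] [ 0.2  0.2 -0.1  1.9  0.   1.  -0.7] [-0.08  0.62 -0.08  1.71  0.44  1.41 -1.15]
c1 -120 0.0 [np.float64(0.0), np.float64(0.0), np.float64(0.0)] [ 0.2  0.2 -0.1  1.9  0.   1.  -0.4] [-0.11  0.57 -0.11  1.81  0.57  1.32 -1.05]
c1 -107 0.0 [np.float64(0.0), np.float64(0.0), np.float64(0.0)] [ 0.3  0.2 -0.2  1.9  0.   1.  -0.2] [-0.13  0.52 -0.15  1.91  0.69  1.22 -0.98]
c1 -90 0.0 [np.float64(0.0), np.float64(0.0), np.float64(0.0)] [ 0.3  0.2 -0.2  1.9  0.   1.   0.1] [-0.12  0.44 -0.2   2.04  0.86  1.08 -0.89]
```

>>> {"name": "step_arm", "arguments": {
  "grip": [0.03, 0.03, 0.03, 0.03, 0.03, 0.03, 0.03, 0.03],
  "dp": [
    [0.008, 0, -0.007],
    [0.023, 0, -0.019],
    [0.031, 0, -0.026],
    [0.031, 0, -0.026],
    [0.031, 0, -0.026],
    [0, 0, 0],
    [0, 0, 0],
    [0, 0, 0]
  ],
  "angular": [
    [0, 0, 0],
    [0, 0, 0],
    [0, 0, 0],
    [0, 0, 0],
    [0, 0, 0],
    [0, -8.3, 0],
    [0, -8.3, 0],
    [0, -8.3, 0]
  ]
}}

```text
clock: 28.7
tool_pos: [554.2, -353.1, 191.1]
eef_rot: [-0.129, 0.783, 0.584, 0.174]
ft_force: [0.4, 0.1, -1.8]
finger_gap: 39.3
grasp_force: 53.4
```

>>> {"name": "step_arm", "arguments": {
  "grip": [0.03, 0.03, 0.03, 0.03, 0.03],
  "dp": [
    [0, 0, 0],
    [0, 0, 0],
    [0, 0, 0],
    [0, 0, 0],
    [0, 0, 0]
  ],
  "angular": [
    [0, -8.3, 0],
    [0, -8.3, 0],
    [0, -8.3, 0],
    [0, 0, 0],
    [0, 0, 0]
  ]
}}

```text
clock: 29.2
tool_pos: [554.8, -350.7, 190.1]
eef_rot: [-0.004, 0.801, 0.599, 0.003]
ft_force: [-0.3, -0.4, -1.2]
finger_gap: 39.2
grasp_force: 53.4
```

```bash
python3 - <<'E'
from h import *
to([505.5,-83.7,240])
E
```

```text
t 29.2 pos [ 554.8 -350.7  190.1] gap 39.2 gf 53.4 ft [-0.3 -0.4 -1.2]
 q [ 0.32  0.48  0.26  1.6  -0.14  1.09  0.33] zaxis [ 0.001  0.01  -1.   ] yaxis [ 0.959 -0.282 -0.001]
 turn [0. 0. 0.] then shift mm [ 242.8 -122.6  -47.4] | shift in present axes [ 242.8 -122.6  -47.4]
```

>>> {"name": "step_arm", "arguments": {
  "grip": [0.03, 0.03, 0.03, 0.03, 0.03, 0.03, 0.03, 0.03],
  "dp": [
    [0.03, -0.015, -0.006],
    [0.03, -0.015, -0.006],
    [0.03, -0.015, -0.006],
    [0.03, -0.015, -0.006],
    [0.03, -0.015, -0.006],
    [0.03, -0.015, -0.006],
    [0.03, -0.015, -0.006],
    [0.03, -0.015, -0.006]
  ],
  "angular": [
    [0, 0, 0],
    [0, 0, 0],
    [0, 0, 0],
    [0, 0, 0],
    [0, 0, 0],
    [0, 0, 0],
    [0, 0, 0],
    [0, 0, 0]
  ]
}}

```text
clock: 30.0
tool_pos: [506.5, -90.4, 240.0]
eef_rot: [-0.003, 0.803, 0.596, 0.003]
ft_force: [0.9, -0.0, -0.4]
finger_gap: 39.1
grasp_force: 53.4
```

>>> {"name": "step_arm", "arguments": {
  "grip": [0.03, 0.03, 0.03, 0.03, 0.03, 0.03, 0.03, 0.03],
  "dp": [
    [0, 0, 0],
    [0, 0, 0],
    [0, 0, 0],
    [0, 0, 0],
    [0, 0, 0],
    [0, 0, 0],
    [0, 0, 0],
    [0, 0, 0]
  ],
  "angular": [
    [0, -7.4, 0],
    [0, -7.4, 0],
    [0, -7.4, 0],
    [0, -7.4, 0],
    [0, -7.4, 0],
    [0, -7.4, 0],
    [0, 0, 0],
    [0, 0, 0]
  ]
}}

```text
clock: 30.8
tool_pos: [507.1, -90.7, 239.5]
eef_rot: [0.222, 0.744, 0.554, -0.301]
ft_force: [0.5, -0.0, -0.7]
finger_gap: 38.9
grasp_force: 53.4
```

```bash
cat > t8.py <<'E'
from h import *
import sys
bt=np.array(eval(sys.argv[1])); cup=eval(sys.argv[2])
robot.get_image('wrist'); seat(bt,cup,float(sys.argv[3]))
from h import raws
L=[]
for d in robot.cut_out('wrist','raw1'):
  m=d['mask'].astype(np.uint8); dt=cv2.distanceTransform(m,cv2.DIST_L2,5); _,r,_,c=cv2.minMaxLoc(dt); ys,xs=np.nonzero(dt>r-1); print(round(d['p'],2),xs.mean().round(1),ys.mean().round(1),round(r,1),int(m.sum()))
E
python3 t8.py "[27.7,.5,41.1]" "(505.5,-83.7)" 20
```

```text
t 30.85 ball now [505.1 -99.7 191.6] z [-0.201 -0.664 -0.721] gap 38.7 q [-0.4   0.38  0.16  1.82  0.59  1.42 -0.77]
ball px pred [278.9 204.5]
shift [81.5 -4.2 62.5] up dir [-0.693 -0.    -0.721]
0.87 410.0 24.9 46.7 6719
0.82 302.8 159.2 8.8 496
0.5 241.2 0.2 93.3 18877
```

```bash
cat > ball.py <<'E'
from h import *
def ball(pred):
    im=robot.get_image('wrist'); hsv=cv2.cvtColor(im,cv2.COLOR_RGB2HSV)
    m=((hsv[:,:,1]<60)&(hsv[:,:,2]>60)).astype(np.uint8); u,v=map(int,pred)
    w=np.zeros_like(m); w[max(0,v-75):v+120,u-90:u+90]=1; m*=w
    dt=cv2.distanceTransform(m,cv2.DIST_L2,5); _,r,_,c=cv2.minMaxLoc(dt); ys,xs=np.nonzero(dt>r-1); print('ball seen',xs.mean().round(1),ys.mean().round(1),'r',round(r,1))
    g=cv2.GaussianBlur(cv2.cvtColor(im,cv2.COLOR_RGB2GRAY),(5,5),1)[max(0,v-90):v+90,u-90:u+90]
    C=cv2.HoughCircles(g,cv2.HOUGH_GRADIENT,1,30,param1=80,param2=18,minRadius=30,maxRadius=70)
    if C is not None: print('hough',[(round(c[0]+u-90,1),round(c[1]+max(0,v-90),1),round(c[2],1)) for c in C[0][:4]])
if __name__=='__main__':
    import sys; ball(eval(sys.argv[1]))
E
python3 ball.py "(279,204)"
```

```text
ball seen 277.5 205.7 r 41.7
hough [(np.float32(276.5), np.float32(221.5), np.float32(59.5))]
```

>>> {"name": "step_arm", "arguments": {
  "grip": [0.03, 0.03, 0.03, 0.03, 0.03, 0.03, 0.03, 0.03],
  "dp": [
    [0.012, -0.004, 0.009],
    [0.014, 0, 0.0108],
    [0.014, 0, 0.0108],
    [0.014, 0, 0.0108],
    [0.014, 0, 0.0108],
    [0.0135, 0, 0.0103],
    [0, 0, 0],
    [0, 0, 0]
  ],
  "angular": [
    [0, 0, 0],
    [0, 0, 0],
    [0, 0, 0],
    [0, 0, 0],
    [0, 0, 0],
    [0, 0, 0],
    [0, 0, 0],
    [0, 0, 0]
  ]
}}

```text
clock: 31.75
tool_pos: [508.1, -73.4, 138.2]
eef_rot: [0.224, 0.743, 0.555, -0.301]
ft_force: [0.8, -0.8, -0.9]
finger_gap: 39.1
grasp_force: 53.4
```

```bash
python3 - <<'E'
from h import *
seat(np.array([27.7,.5,41.1]),(505.5,-83.7),0)
E
```

```text
t 31.75 ball now [506.  -81.9  89.4] z [-0.198 -0.666 -0.719] gap 39.1 q [-0.41  0.52  0.14  1.88  0.59  1.27 -0.9 ]
ball px pred [278.9 204.5]
shift [12.1  0.  15.3] up dir [-0.695 -0.001 -0.719]
```

>>> {"name": "step_arm", "arguments": {
  "grip": [0.03, 0.03, 0.03, 0.03, 0.03, 0.03],
  "dp": [
    [0.004, 0, 0.005],
    [0.004, 0, 0.005],
    [0.003, 0, 0.003],
    [0.001, 0, 0.0015],
    [0, 0, 0],
    [0, 0, 0]
  ],
  "angular": [
    [0, 0, 0],
    [0, 0, 0],
    [0, 0, 0],
    [0, 0, 0],
    [0, 0, 0],
    [0, 0, 0]
  ]
}}

```text
clock: 32.35
tool_pos: [507.8, -74.7, 119.9]
eef_rot: [0.224, 0.743, 0.554, -0.3]
ft_force: [1.3, -0.1, -0.3]
finger_gap: 39.1
grasp_force: 53.4
```

```bash
python3 - <<'E'
from h import *
seat(np.array([27.7,.5,41.1]),(505.5,-83.7),0); print(st()[0]['ft_force'])
E
```

```text
t 32.35 ball now [505.8 -83.1  71.1] z [-0.198 -0.666 -0.72 ] gap 39.1 q [-0.41  0.55  0.14  1.89  0.59  1.24 -0.91]
ball px pred [278.9 204.5]
shift [ 0.3 -0.1  1.2] up dir [-0.694  0.    -0.72 ]
[ 1.34644591 -0.12554364 -0.33188584]
```

>>> {"name": "step_arm", "arguments": {
  "grip": [0.03, 0.03, 0.03, 0.03],
  "dp": [
    [0.001, 0, 0.001],
    [0.001, 0, 0.001],
    [0, 0, 0],
    [0, 0, 0]
  ],
  "angular": [
    [0, 0, 0],
    [0, 0, 0],
    [0, 0, 0],
    [0, 0, 0]
  ]
}}

```text
clock: 32.75
tool_pos: [508.2, -74.8, 118.7]
eef_rot: [0.225, 0.743, 0.554, -0.3]
ft_force: [-1.3, 1.9, 7.3]
finger_gap: 39.2
grasp_force: 54.5
```

```bash
python3 - <<'E'
from h import *
seat(np.array([27.7,.5,41.1]),(505.5,-83.7),0); print(st()[0]['ft_force'])
E
```

```text
t 32.75 ball now [506.3 -83.3  69.9] z [-0.197 -0.667 -0.718] gap 39.2 q [-0.41  0.55  0.14  1.89  0.59  1.24 -0.92]
ball px pred [278.9 204.5]
shift [-0.5 -0.6  0.3] up dir [-0.696  0.001 -0.718]
[-1.26595375  1.87053924  7.34139831]
```

>>> {"name": "step_arm", "arguments": {
  "grip": [0.045, 0.05, 0.05, 0.05, 0.05, 0.05, 0.05, 0.05],
  "dp": [
    [0, 0, 0],
    [0, 0, 0],
    [0, 0, 0],
    [-0.007, 0, -0.007],
    [-0.014, 0, -0.014],
    [-0.02, 0, -0.02],
    [-0.02, 0, -0.02],
    [-0.014, 0, -0.015]
  ],
  "angular": [
    [0, 0, 0],
    [0, 0, 0],
    [0, 0, 0],
    [0, 0, 0],
    [0, 0, 0],
    [0, 0, 0],
    [0, 0, 0],
    [0, 0, 0]
  ]
}}

```text
clock: 33.55
tool_pos: [507.6, -76.1, 226.1]
eef_rot: [0.224, 0.744, 0.554, -0.299]
ft_force: [0.6, 0.7, 0.1]
finger_gap: 50.0
grasp_force: 0.0
```

>>> {"name": "step_arm", "arguments": {
  "grip": [0.06, 0.07, 0.085, 0.085, 0.085, 0.085, 0.085, 0.085],
  "dp": [
    [0, 0, 0],
    [0, 0, 0],
    [0, 0, 0],
    [0, 0, 0],
    [0, 0, 0],
    [0, 0, 0],
    [0, 0, 0],
    [0, 0, 0]
  ],
  "angular": [
    [0, 7.4, 0],
    [0, 7.4, 0],
    [0, 7.4, 0],
    [0, 7.4, 0],
    [0, 7.4, 0],
    [0, 7.4, 0],
    [0, 0, 0],
    [0, 0, 0]
  ]
}}

```text
clock: 34.35
tool_pos: [507.1, -76.2, 224.1]
eef_rot: [-0.002, 0.802, 0.597, 0.002]
ft_force: [-0.5, 0.4, -0.0]
finger_gap: 85.0
grasp_force: 0.0
```

```bash
python3 - <<'E'
from h import *
import plan
w=save('wrist','w9.png'); t=save('top','t9.png')
k=cal('wrist'); print('c1 top pred',proj(k,[505.5,-83.7,119]),'c3',proj(k,[588.8,-74.7,119]))
b=cv2.imread('pics/w9.png'); im=cv2.imread('pics/t9.png'); a=cv2.resize(im[170:280,250:450],(400,220))
cv2.imwrite('pics/m9.png',np.hstack([cv2.resize(b,(400,300)),cv2.copyMakeBorder(a,0,80,0,0,cv2.BORDER_CONSTANT)]))
for o in raws(cal('top'),'top'): print(o)
from t3 import *
q=np.array(st()[0]['q'])
for s in (1,-1):
  for th in (50,55):
    p,y,z=pick('C',np.radians(th),s); ph=p-60*z
    q1,e1=ik(np.r_[ph[:2],200],y,-U,q); q2,e2=ik(ph,y,z,q1); q3,e3=ik(p,y,z,q2); print(s,th,e1,e2,e3,q1.round(1),q3.round(2))
    chk('c2',s,th,(18,30,45,60),q1); chk('c4',s,th,(18,30,45,60),q1)
to(np.r_[446,-290,240])
E
```

```text
c1 top pred [279.06391981 228.77137885] c3 [381.02585401 189.28059136]
(0.85, 279, array([ 446.8, -310.2,   24. ]), 'r_px', 7.0, 'yaw', np.float64(16.5), 'px', array([381., 260.]), 'off', np.float64(13.0))
(0.39, 75, array([608.4, -83.4,  24. ]), 'r_px', 4.0, 'yaw', np.float64(95.8), 'px', array([306., 210.]), 'off', np.float64(1.9))
1 50 8.22709835683888e-05 0.00019856544509178065 3.7245178948097646e-05 [ 0.1  0.4  0.4  1.7 -0.2  1.1 -0.7] [-0.06  0.99  0.47  1.45  0.14  1.46 -0.94]
c2 18 0.0 [np.float64(0.7), np.float64(17.2), np.float64(26.3)] [-0.2  0.2  0.2  2.  -0.   1.  -1.3] [ 0.71  0.15 -0.56  2.41 -1.31  0.28  0.15]
c2 30 0.0 [np.float64(0.0), np.float64(0.4), np.float64(11.7)] [-0.2  0.2  0.1  2.  -0.   1.  -1.1] [ 1.16  0.3  -0.97  2.41 -1.28  0.28  0.42]
c2 45 0.0 [np.float64(0.0), np.float64(0.0), np.float64(0.0)] [-0.2  0.2  0.1  2.  -0.   1.  -0.8] [ 0.15  0.25  0.21  2.35 -1.31  0.71  0.67]
c2 60 0.0 [np.float64(0.0), np.float64(0.0), np.float64(0.0)] [-0.1  0.2  0.1  2.  -0.   1.  -0.5] [ 0.2   0.33  0.19  2.24 -1.1   0.87  0.72]
c4 18 0.0 [np.float64(0.0), np.float
[... 4006 characters left out ...]
4 30 0.0 [np.float64(0.0), np.float64(0.0), np.float64(9.3)] [ 0.2  0.3 -0.3  1.8  0.1  1.1  2. ] [ 0.76  0.34 -0.69  2.21 -0.72  0.28  2.89]
c4 45 0.0 [np.float64(0.0), np.float64(0.0), np.float64(0.0)] [ 0.2  0.3 -0.4  1.8  0.1  1.1  2.2] [ 1.02  0.5  -0.95  2.15 -0.4   0.36  2.89]
c4 60 0.0 [np.float64(0.0), np.float64(0.0), np.float64(0.0)] [ 0.3  0.3 -0.4  1.8  0.1  1.1  2.5] [ 1.1   0.64 -1.06  2.05 -0.12  0.53  2.89]
t 34.5 pos [507.7 -73.7 223.5] gap 85.3 gf 0.0 ft [-0.7 -0.3 -0.2]
 q [-0.05  0.18  0.13  1.9  -0.03  1.06 -0.19] zaxis [ 0.001  0.006 -1.   ] yaxis [ 0.96  -0.281 -0.001]
 turn [0. 0. 0.] then shift mm [-224.8    1.6  -17.9] | shift in present axes [-224.8    1.6  -17.9]
```

View pics/m9.png

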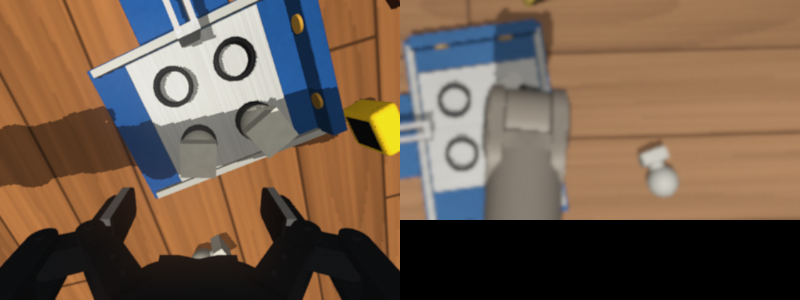

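A and B stand upright in cup1 and cup3 (plinths near (198,162) and (270,130) in the left panel), and C has not moved, so I go for C next.

```bash
python3 - <<'E'
from h import *
import plan
p,y,z=plan.pick('C',np.radians(55),1); ph=p-60*z; print(p,ph)
to(np.r_[ph[:2],200],RO(y,[0,0,-1]))
E
```

```text
[ 489.09387377 -295.0482892    28.44145862] [ 535.70314942 -279.45304372   62.8560448 ]
t 34.5 pos [507.7 -73.7 223.5] gap 85.3 gf 0.0 ft [-0.7 -0.3 -0.2]
 q [-0.05  0.18  0.13  1.9  -0.03  1.06 -0.19] zaxis [ 0.001  0.006 -1.   ] yaxis [ 0.96  -0.281 -0.001]
 turn [-0.22 -0.3  55.18] then shift mm [-38.7 204.   23.5] | shift in present axes [-189.7   84.8   22.2]
```

>>> {"name": "step_arm", "arguments": {
  "grip": [0.085, 0.085, 0.085, 0.085, 0.085, 0.085, 0.085, 0.085],
  "dp": [
    [0, 0, 0],
    [0, 0, 0],
    [0, 0, 0],
    [0, 0, 0],
    [0, 0, 0],
    [0, 0, 0],
    [0, 0, 0],
    [-0.0055, 0.028, 0.003]
  ],
  "angular": [
    [0, 0, 7.9],
    [0, 0, 7.9],
    [0, 0, 7.9],
    [0, 0, 7.9],
    [0, 0, 7.9],
    [0, 0, 7.9],
    [0, 0, 7.8],
    [0, 0, 0]
  ]
}}

```text
clock: 35.3
tool_pos: [512.0, -98.2, 220.3]
eef_rot: [-0.004, 0.987, 0.163, 0.001]
ft_force: [0.1, 0.1, -0.4]
finger_gap: 85.1
grasp_force: 0.0
```

>>> {"name": "step_arm", "arguments": {
  "grip": [0.085, 0.085, 0.085, 0.085, 0.085, 0.085, 0.085, 0.085],
  "dp": [
    [-0.0055, 0.029, 0.003],
    [-0.0055, 0.029, 0.003],
    [-0.0055, 0.029, 0.003],
    [-0.0055, 0.029, 0.003],
    [-0.0055, 0.029, 0.003],
    [-0.0055, 0.029, 0.003],
    [0, 0, 0],
    [0, 0, 0]
  ],
  "angular": [
    [0, 0, 0],
    [0, 0, 0],
    [0, 0, 0],
    [0, 0, 0],
    [0, 0, 0],
    [0, 0, 0],
    [0, 7.9, 0],
    [0, 7.9, 0]
  ]
}}

```text
clock: 36.1
tool_pos: [536.3, -278.3, 200.6]
eef_rot: [-0.025, 0.977, 0.159, 0.139]
ft_force: [-0.0, 0.2, 0.2]
finger_gap: 85.4
grasp_force: 0.0
```

>>> {"name": "step_arm", "arguments": {
  "grip": [0.085, 0.085, 0.085, 0.085, 0.085, 0.085, 0.085, 0.085],
  "dp": [
    [0, 0, 0],
    [0, 0, 0],
    [0, 0, 0],
    [0, 0, 0],
    [0, 0, 0],
    [0, 0, 0],
    [0, 0, 0],
    [0, 0, 0]
  ],
  "angular": [
    [0, 7.9, 0],
    [0, 7.9, 0],
    [0, 7.9, 0],
    [0, 7.9, 0],
    [0, 7.6, 0],
    [0, 0, 0],
    [0, 0, 0],
    [0, 0, 0]
  ]
}}

```text
clock: 36.9
tool_pos: [536.3, -275.3, 201.1]
eef_rot: [-0.077, 0.889, 0.145, 0.428]
ft_force: [-0.2, 0.7, 0.8]
finger_gap: 84.9
grasp_force: 0.0
```

```bash
python3 - <<'E'
from h import *
import plan
p,y,z=plan.pick('C',np.radians(55),1)
to(p-60*z,RO(y,z))
k=cal('wrist'); save('wrist','w10.png'); print(proj(k,[446.6,-309.5,24]))
for o in raws(k,'wrist'): print(o)
E
```

```text
t 36.9 pos [ 536.3 -275.3  201.1] gap 84.9 gf 0.0 ft [-0.2  0.7  0.8]
 q [ 0.85  0.3  -0.09  2.12 -1.35  0.78  0.58] zaxis [ 0.738  0.261 -0.622] yaxis [ 0.324 -0.946 -0.013]
 turn [  -0.83 -106.52    0.49] then shift mm [112.1   3.8  80.8] | shift in present axes [-109.3    5.5   84.5]
[285.32100138 494.0022082 ]
(0.97, 5117, array([504.8,  -8.1,  24. ]), 'r_px', 34.0, 'yaw', np.float64(-74.7), 'px', array([ 30., 296.]), 'off', np.float64(12.2))
(0.85, 3852, array([622.5,   3.2,  24. ]), 'r_px', 25.4, 'yaw', np.float64(-119.8), 'px', array([ 93., 206.]), 'off', np.float64(14.5))
(0.68, 11695, array([551.9, -81.4,  24. ]), 'r_px', 28.6, 'yaw', np.float64(79.8), 'px', array([116., 277.]), 'off', np.float64(40.8))
```

>>> {"name": "step_arm", "arguments": {
  "grip": [0.085, 0.085, 0.085, 0.085, 0.085, 0.085, 0.085, 0.085],
  "dp": [
    [0, 0, 0],
    [0, 0, 0],
    [0, 0, 0],
    [0, 0, 0],
    [0, 0, 0],
    [0, 0, 0],
    [0, 0, 0],
    [0, 0, 0]
  ],
  "angular": [
    [0, -7.6, 0],
    [0, -7.6, 0],
    [0, -7.6, 0],
    [0, -7.6, 0],
    [0, -7.6, 0],
    [0, -7.6, 0],
    [0, -7.6, 0],
    [0, 0, 0]
  ]
}}

```text
clock: 37.8
tool_pos: [540.1, -269.0, 200.0]
eef_rot: [-0.012, 0.985, 0.171, 0.015]
ft_force: [1.0, 1.4, -0.4]
finger_gap: 84.9
grasp_force: 0.0
```

>>> {"name": "step_arm", "arguments": {
  "grip": [0.085, 0.085, 0.085, 0.085, 0.085, 0.085, 0.085, 0.085],
  "dp": [
    [0, 0, 0],
    [0, 0, 0],
    [0, 0, 0],
    [0, 0, 0],
    [0, 0, 0],
    [0, 0, 0],
    [0, 0, 0],
    [0, 0, 0]
  ],
  "angular": [
    [0, -7.6, 0],
    [0, -7.6, 0],
    [0, -7.6, 0],
    [0, -7.6, 0],
    [0, -7.6, 0],
    [0, -7.6, 0],
    [0, -7.6, 0],
    [0, 0, 0]
  ]
}}

```text
clock: 38.6
tool_pos: [534.6, -271.1, 193.6]
eef_rot: [0.06, 0.886, 0.157, -0.431]
ft_force: [0.5, 0.6, -1.8]
finger_gap: 85.0
grasp_force: 0.0
```

```bash
python3 - <<'E'
from h import *
import plan
p,y,z=plan.pick('C',np.radians(55),1)
to(p-60*z,RO(y,z))
k=cal('wrist'); save('wrist','w11.png'); print(proj(k,[446.6,-309.5,24]))
for o in raws(k,'wrist'): print(o)
E
```

```text
t 38.6 pos [ 534.6 -271.1  193.6] gap 85.0 gf 0.0 ft [ 0.5  0.6 -1.8]
 q [ 0.04  0.82  0.27  1.29  0.29  1.82 -0.96] zaxis [-0.745 -0.242 -0.621] yaxis [ 0.33  -0.943 -0.029]
 turn [-0.33 -3.4   1.79] then shift mm [106.1   8.3  76.3] | shift in present axes [101.1  12.   82.4]
[290.49712893 115.41456308]
(0.85, 4071, array([ 479.2, -299.7,   24. ]), 'r_px', 26.4, 'yaw', np.float64(-164.6), 'px', array([294.,  89.]), 'off', np.float64(8.6))
```

>>> {"name": "step_arm", "arguments": {
  "grip": [0.085, 0.085, 0.085, 0.085, 0.085, 0.085, 0.085, 0.085],
  "dp": [
    [0, 0, 0],
    [0.03, 0.002, 0.015],
    [0.03, 0.002, 0.02],
    [0.03, 0.002, 0.02],
    [0.016, 0.002, 0.021],
    [0, 0, 0],
    [0, 0, 0],
    [0, 0, 0]
  ],
  "angular": [
    [-0.3, -3.4, 1.8],
    [0, 0, 0],
    [0, 0, 0],
    [0, 0, 0],
    [0, 0, 0],
    [0, 0, 0],
    [0, 0, 0],
    [0, 0, 0]
  ]
}}

```text
clock: 39.5
tool_pos: [536.8, -284.1, 71.3]
eef_rot: [0.076, 0.878, 0.138, -0.452]
ft_force: [0.5, 0.4, 0.3]
finger_gap: 85.1
grasp_force: 0.0
```

```bash
python3 - <<'E'
from h import *
import plan
p,y,z=plan.pick('C',np.radians(55),1)
to(p,RO(y,z))
k=cal('wrist'); save('wrist','w12.png'); print(proj(k,[446.6,-309.5,24]),'plinth',proj(k,[484.4,-296.6,21]))
cv2.imwrite('pics/m12.png',cv2.resize(cv2.imread('pics/w12.png'),(420,315)))
E
```

```text
t 39.5 pos [ 536.8 -284.1   71.3] gap 85.1 gf 0.0 ft [0.5 0.4 0.3]
 q [ 0.06  0.99  0.26  1.28  0.28  1.7  -1.05] zaxis [-0.772 -0.259 -0.58 ] yaxis [ 0.311 -0.95   0.009]
 turn [ 0.02 -0.46 -0.65] then shift mm [ 7.2 -4.7 64.5] | shift in present axes [ 6.6 -4.8 64.6]
[272.15718997 233.7890166 ] plinth [270.44833051 215.77878922]
```

View pics/m12.png

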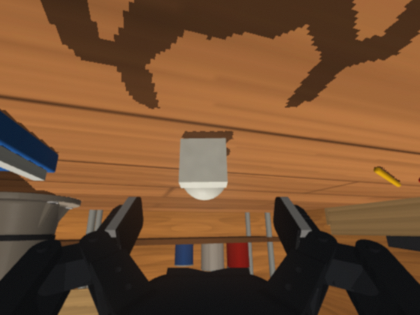

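The plinth is at (203,160) in the crop, i.e. (271,214) full size, matching the prediction; it sits square between the jaws.

>>> {"name": "step_arm", "arguments": {
  "grip": [0.085, 0.085, 0.085, 0.085, 0.07, 0.05, 0.03, 0.03],
  "dp": [
    [0.007, -0.005, 0.015],
    [0, 0, 0.02],
    [0, 0, 0.02],
    [0, 0, 0.009],
    [0, 0, 0],
    [0, 0, 0],
    [0, 0, 0],
    [0, 0, 0]
  ],
  "angular": [
    [0, 0, 0],
    [0, 0, 0],
    [0, 0, 0],
    [0, 0, 0],
    [0, 0, 0],
    [0, 0, 0],
    [0, 0, 0],
    [0, 0, 0]
  ]
}}

```text
clock: 40.35
tool_pos: [489.7, -293.7, 26.4]
eef_rot: [0.076, 0.877, 0.139, -0.453]
ft_force: [1.5, 0.0, 1.4]
finger_gap: 39.1
grasp_force: 52.9
```

>>> {"name": "step_arm", "arguments": {
  "grip": [0.03, 0.03, 0.03, 0.03],
  "dp": [
    [0, 0, 0],
    [0, 0, 0],
    [0, 0, 0],
    [0, 0, 0]
  ],
  "angular": [
    [0, 0, 0],
    [0, 0, 0],
    [0, 0, 0],
    [0, 0, 0]
  ]
}}

```text
clock: 40.75
tool_pos: [489.0, -293.9, 26.3]
eef_rot: [0.076, 0.877, 0.139, -0.454]
ft_force: [3.6, 0.5, 5.4]
finger_gap: 39.2
grasp_force: 53.3
```

```bash
python3 - <<'E'
from h import *
import plan
s,R=st(); to(s['tool_pos'])
bt=R.inv().apply(np.array([446.6,-309.5,24])-s['tool_pos']); f=R.inv().apply(np.r_[plan.h(18.5)[:2]*.997,-.08]); print('bt',bt.round(1),'axis',f.round(3),'up',R.inv().apply([0,0,1]).round(3))
E
```

```text
t 40.75 pos [ 489.  -293.9   26.3] gap 39.2 gf 53.3 ft [3.6 0.5 5.4]
 q [ 0.07  0.99  0.26  1.42  0.29  1.57 -1.08] zaxis [-0.775 -0.259 -0.577] yaxis [ 0.312 -0.95   0.007]
 turn [0. 0. 0.] then shift mm [0. 0. 0.] | shift in present axes [0. 0. 0.]
bt [-24.2   1.6  38.2] axis [ 0.641 -0.006 -0.768] up [-0.817  0.007 -0.577]
```

>>> {"name": "step_arm", "arguments": {
  "grip": [0.03, 0.03, 0.03, 0.03, 0.03, 0.03, 0.03, 0.03],
  "dp": [
    [-0.008, 0, -0.006],
    [-0.025, 0, -0.018],
    [-0.033, 0, -0.023],
    [-0.033, 0, -0.023],
    [-0.033, 0, -0.023],
    [0, 0, 0],
    [0, 0, 0],
    [0, 0, 0]
  ],
  "angular": [
    [0, 0, 0],
    [0, 0, 0],
    [0, 0, 0],
    [0, 0, 0],
    [0, 0, 0],
    [0, 7.8, 0],
    [0, 7.8, 0],
    [0, 7.8, 0]
  ]
}}

```text
clock: 41.55
tool_pos: [487.8, -292.6, 187.2]
eef_rot: [0.045, 0.951, 0.151, -0.264]
ft_force: [-0.2, 0.4, -1.2]
finger_gap: 38.9
grasp_force: 52.6
```

>>> {"name": "step_arm", "arguments": {
  "grip": [0.03, 0.03, 0.03, 0.03, 0.03, 0.03, 0.03, 0.03],
  "dp": [
    [0, 0, 0],
    [0, 0, 0],
    [0, 0, 0],
    [0, 0, 0],
    [0, 0, 0],
    [0, 0, 0],
    [0, 0, 0],
    [0, 0, 0]
  ],
  "angular": [
    [0, 7.8, 0],
    [0, 7.8, 0],
    [0, 7.8, 0],
    [0, 7.8, 0],
    [0, 0, -7.9],
    [0, 0, -7.9],
    [0, 0, -7.9],
    [0, 0, -7.8]
  ]
}}

```text
clock: 42.35
tool_pos: [486.1, -292.8, 186.4]
eef_rot: [0.002, 0.907, 0.422, -0.003]
ft_force: [0.3, -0.2, -2.1]
finger_gap: 39.5
grasp_force: 52.5
```

```bash
python3 - <<'E'
from h import *
import plan
# TCP needed with final orientation, ball 120 mm above seat
g=plan.h(50); y=np.cross(g,[0,0,1]); R0=RO(y,[0,0,-1]); R=R0*Rn.from_rotvec([0,39.9,0],degrees=True); print(R.apply([.641,0,-.768]))
tcp=np.r_[579.3,8.1,70+100]-R.apply([-24.2,1.6,38.2]); print(tcp)
to(tcp,R0)
print([ (x.round(2),e) for x,e in [plan.ik(tcp,R.as_matrix()[:,1],R.as_matrix()[:,2],np.array(st()[0]['q']))]])
E
```

```text
[-5.65945392e-04 -6.74467454e-04  1.00035205e+00]
[574.2574694    4.57970417 214.82878988]
t 42.35 pos [ 486.1 -292.8  186.4] gap 39.5 gf 52.5 ft [ 0.3 -0.2 -2.1]
 q [ 0.39  0.32  0.08  1.82 -0.02  1.01 -0.21] zaxis [-0.004 -0.006 -1.   ] yaxis [ 0.765 -0.644  0.001]
 turn [ 0.07  0.41 -0.07] then shift mm [ 284.4 -123.6  -28.4] | shift in present axes [ 284.1 -123.9  -30.6]
[(array([ 0.39,  0.21, -0.13,  2.08, -0.95,  0.79,  0.22]), np.float64(0.00031853213012533743))]
```

>>> {"name": "step_arm", "arguments": {
  "grip": [0.03, 0.03, 0.03, 0.03, 0.03, 0.03, 0.03, 0.03],
  "dp": [
    [0, 0, -0.03],
    [0, 0, -0.03],
    [0.03, -0.013, 0],
    [0.032, -0.0138, 0],
    [0.032, -0.0138, 0],
    [0.032, -0.0138, 0],
    [0.032, -0.0138, 0],
    [0.032, -0.0138, 0]
  ],
  "angular": [
    [0, 0.4, 0],
    [0, 0, 0],
    [0, 0, 0],
    [0, 0, 0],
    [0, 0, 0],
    [0, 0, 0],
    [0, 0, 0],
    [0, 0, 0]
  ]
}}

```text
clock: 43.15
tool_pos: [547.0, -93.8, 246.1]
eef_rot: [0.001, 0.908, 0.42, -0.0]
ft_force: [1.3, -0.4, -1.1]
finger_gap: 39.7
grasp_force: 52.6
```

>>> {"name": "step_arm", "arguments": {
  "grip": [0.03, 0.03, 0.03, 0.03, 0.03, 0.03, 0.03, 0.03],
  "dp": [
    [0.032, -0.0138, 0],
    [0.032, -0.0138, 0],
    [0.03, -0.014, 0],
    [0, 0, 0],
    [0, 0, 0],
    [0, 0, 0],
    [0, 0, 0],
    [0, 0, 0]
  ],
  "angular": [
    [0, 0, 0],
    [0, 0, 0],
    [0, 0, 0],
    [0, 8, 0],
    [0, 8, 0],
    [0, 8, 0],
    [0, 8, 0],
    [0, 7.9, 0]
  ]
}}

```text
clock: 43.95
tool_pos: [575.5, 3.4, 246.1]
eef_rot: [-0.139, 0.855, 0.396, 0.303]
ft_force: [0.2, 1.2, -1.2]
finger_gap: 39.2
grasp_force: 52.6
```

>>> {"name": "step_arm", "arguments": {
  "grip": [0.03, 0.03],
  "dp": [
    [0, 0, 0],
    [0, 0, 0]
  ],
  "angular": [
    [0, 0, 0],
    [0, 0, 0]
  ]
}}

```text
clock: 44.15
tool_pos: [576.0, 4.0, 245.7]
eef_rot: [-0.139, 0.856, 0.397, 0.3]
ft_force: [0.8, -0.3, -1.0]
finger_gap: 39.3
grasp_force: 52.6
```

```bash
python3 - <<'E'
from h import *
import ball
s,R=st(); print('axis',R.apply([.641,-.006,-.768]).round(3), s['grasp_force'])
bt=np.array([-24.2,1.6,38.2]); seat(bt,(579.3,8.1),20)
ball.ball(proj(cal('wrist'),np.array(s['tool_pos'])+R.apply(bt)))
E
```

```text
axis [0.01 0.02 1.  ] 52.605589628219604
t 44.15 ball now [580.4   6.8 200.7] z [ 0.403  0.476 -0.781] gap 39.3 q [ 0.38  0.17 -0.18  2.03 -0.84  0.78  0.08]
ball px pred [280.8 291.7]
shift [-68.8  -1.6  86.7] up dir [ 0.624 -0.001 -0.781]
ball seen 278.0 313.0 r 48.0
hough [(np.float32(276.5), np.float32(296.5), np.float32(65.0)), (np.float32(288.5), np.float32(267.5), np.float32(50.7))]
```

>>> {"name": "step_arm", "arguments": {
  "grip": [0.03, 0.03, 0.03, 0.03, 0.03, 0.03, 0.03, 0.03],
  "dp": [
    [-0.0098, -0.001, 0.0127],
    [-0.0118, 0, 0.0148],
    [-0.0118, 0, 0.0148],
    [-0.0118, 0, 0.0148],
    [-0.0118, 0, 0.0148],
    [-0.0118, 0, 0.0148],
    [0, 0, 0],
    [0, 0, 0]
  ],
  "angular": [
    [0, 0, 0],
    [0, 0, 0],
    [0, 0, 0],
    [0, 0, 0],
    [0, 0, 0],
    [0, 0, 0],
    [0, 0, 0],
    [0, 0, 0]
  ]
}}

```text
clock: 45.0
tool_pos: [577.7, 7.1, 136.6]
eef_rot: [-0.14, 0.855, 0.398, 0.302]
ft_force: [0.2, -0.2, 0.7]
finger_gap: 39.4
grasp_force: 52.5
```

```bash
python3 - <<'E'
from h import *
s,R=st(); print(s['tool_pos'],s['ft_force'])
seat(np.array([-24.2,1.6,38.2]),(579.3,8.1),0)
k=cal('scene'); im=save('scene','s13.png'); print('c4 seat px',proj(k,[579.3,8.1,70]),'ball pred',proj(k,np.array(s['tool_pos'])+R.apply([-24.2,1.6,38.2])))
a=cv2.imread('pics/s13.png')[140:260,230:370]; cv2.imwrite('pics/m13.png',cv2.resize(a,None,fx=5,fy=5,interpolation=cv2.INTER_CUBIC))
E
```

```text
[577.69611369   7.0588162  136.63033062] [ 0.23181657 -0.23686642  0.72331576]
t 45.0 ball now [582.3   9.9  91.7] z [ 0.404  0.479 -0.779] gap 39.4 q [ 0.42  0.34 -0.24  2.12 -1.04  0.6   0.37]
ball px pred [280.8 291.7]
shift [-16.1  -1.2  14.9] up dir [ 0.627  0.002 -0.779]
c4 seat px [293.32156686 213.31037978] ball pred [294.04764623 208.42787655]
```

View pics/m13.png

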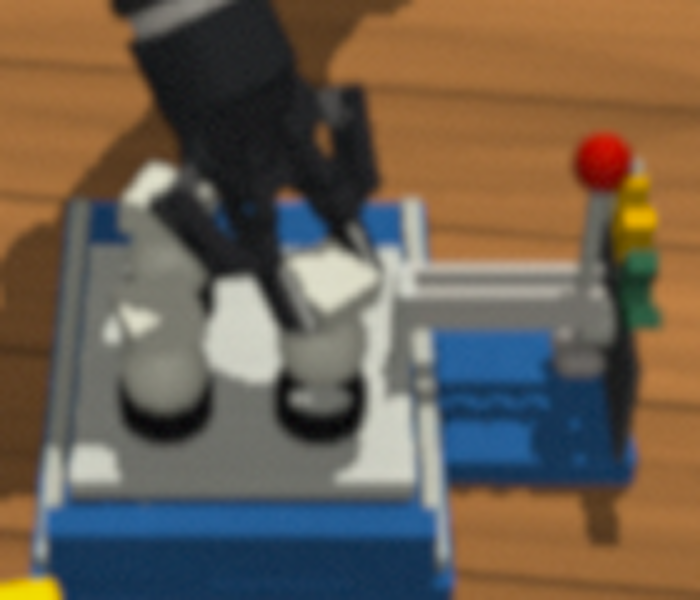

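The ball hangs right over the cup4 ring at (320,385), the finials in cup1 and cup3 stand, and the lever is upright. Lowering.

>>> {"name": "step_arm", "arguments": {
  "grip": [0.03, 0.03, 0.03, 0.03, 0.03, 0.03],
  "dp": [
    [-0.005, -0.001, 0.004],
    [-0.005, 0, 0.005],
    [-0.004, 0, 0.004],
    [-0.002, 0, 0.002],
    [0, 0, 0],
    [0, 0, 0]
  ],
  "angular": [
    [0, 0, 0],
    [0, 0, 0],
    [0, 0, 0],
    [0, 0, 0],
    [0, 0, 0],
    [0, 0, 0]
  ]
}}

```text
clock: 45.65
tool_pos: [574.5, 5.7, 115.0]
eef_rot: [-0.141, 0.855, 0.398, 0.302]
ft_force: [-0.1, 4.2, 3.4]
finger_gap: 39.4
grasp_force: 52.6
```

```bash
python3 - <<'E'
from h import *
s,R=st(); print(s['tool_pos'],s['ft_force'],'axis',R.apply([.641,-.006,-.768]).round(3))
seat(np.array([-24.2,1.6,38.2]),(579.3,8.1),0)
E
```

```text
[574.515035     5.71578369 115.0101814 ] [-0.05955929  4.23917922  3.37685647] axis [0.005 0.016 1.   ]
t 45.65 ball now [579.1   8.7  70.1] z [ 0.405  0.481 -0.778] gap 39.4 q [ 0.44  0.38 -0.26  2.14 -1.09  0.57  0.44]
ball px pred [280.8 291.7]
shift [-0.3  0.5 -0.1] up dir [ 0.629  0.    -0.778]
```

>>> {"name": "step_arm", "arguments": {
  "grip": [0.045, 0.05, 0.05, 0.05, 0.05, 0.05, 0.05, 0.05],
  "dp": [
    [0, 0, 0],
    [0, 0, 0],
    [0, 0, 0],
    [0.006, 0, -0.0075],
    [0.0125, 0, -0.0155],
    [0.019, 0, -0.023],
    [0.019, 0, -0.023],
    [0.019, 0, -0.023]
  ],
  "angular": [
    [0, 0, 0],
    [0, 0, 0],
    [0, 0, 0],
    [0, 0, 0],
    [0, 0, 0],
    [0, 0, 0],
    [0, 0, 0],
    [0, 0, 0]
  ]
}}

```text
clock: 46.45
tool_pos: [574.4, 4.7, 234.8]
eef_rot: [-0.139, 0.856, 0.397, 0.301]
ft_force: [-0.0, 0.3, 0.5]
finger_gap: 49.9
grasp_force: 0.0
```

>>> {"name": "step_arm", "arguments": {
  "grip": [0.05, 0.05, 0.05, 0.05, 0.05, 0.05, 0.05, 0.05],
  "dp": [
    [0.01, 0, -0.012],
    [0, 0, 0],
    [0, 0, 0],
    [0, 0, 0],
    [0, 0, 0],
    [0, 0, 0],
    [0, 0, 0],
    [0, 0, 0]
  ],
  "angular": [
    [0, 0, 0],
    [0, -8, 0],
    [0, -8, 0],
    [0, -8, 0],
    [0, -8, 0],
    [0, -7, 0],
    [0, 0, 0],
    [0, 0, 0]
  ]
}}

```text
clock: 47.25
tool_pos: [574.1, 5.9, 248.2]
eef_rot: [-0.004, 0.906, 0.422, 0.007]
ft_force: [-0.7, -1.6, -0.7]
finger_gap: 49.5
grasp_force: 0.0
```

```bash
python3 - <<'E'
from h import *
to([522,146,250],RO(JX,[0,0,-1]))
E
```

```text
t 47.25 pos [574.1   5.9 248.2] gap 49.5 gf 0.0 ft [-0.7 -1.6 -0.7]
 q [ 0.02  0.27 -0.12  1.74  0.02  1.13 -0.8 ] zaxis [ 0.01   0.014 -1.   ] yaxis [ 0.765 -0.644 -0.002]
 turn [  0.32  -0.97 -46.35] then shift mm [144.9 -36.5  -1.8] | shift in present axes [  73.7 -130.1   -0.3]
```

>>> {"name": "step_arm", "arguments": {
  "grip": [0.06, 0.07, 0.085, 0.085, 0.085, 0.085, 0.085, 0.085],
  "dp": [
    [0, 0, 0],
    [0, 0, 0],
    [0, 0, 0],
    [0, 0, 0],
    [0, 0, 0],
    [0, 0, 0],
    [-0.008, -0.022, -0.01],
    [-0.008, -0.02, -0.01]
  ],
  "angular": [
    [0.3, -1, -7.7],
    [0, 0, -7.7],
    [0, 0, -7.7],
    [0, 0, -7.7],
    [0, 0, -7.7],
    [0, 0, -7.8],
    [0, 0, 0],
    [0, 0, 0]
  ]
}}

```text
clock: 48.05
tool_pos: [532.5, -17.1, 268.0]
eef_rot: [-0.003, 0.669, 0.743, -0.001]
ft_force: [-0.3, 0.4, 0.1]
finger_gap: 84.8
grasp_force: 0.0
```

>>> {"name": "step_arm", "arguments": {
  "grip": [0.085, 0.085],
  "dp": [
    [0, 0, 0],
    [0, 0, 0]
  ],
  "angular": [
    [0, 0, 0],
    [0, 0, 0]
  ]
}}

```text
clock: 48.25
tool_pos: [533.9, -16.4, 268.7]
eef_rot: [-0.002, 0.669, 0.743, -0.0]
ft_force: [1.0, 0.6, -0.4]
finger_gap: 84.8
grasp_force: 0.0
```

```bash
python3 - <<'E'
from h import *
to([522,146.1,250],RO(JX,[0,0,-1]))
save('wrist','w14.png'); k=cal('wrist')
for n,c in [('c1',(505.5,-83.7)),('c3',(588.8,-74.7)),('c4',(579.3,8.1))]: print(n,'top',proj(k,[*c,119]).round(0),'ball',proj(k,[*c,70]).round(0))
E
```

```text
t 48.25 pos [533.9 -16.4 268.7] gap 84.8 gf 0.0 ft [ 1.   0.6 -0.4]
 q [ 0.15  0.19 -0.23  1.79  0.04  1.17  0.01] zaxis [-0.004  0.002 -1.   ] yaxis [ 0.995  0.105 -0.003]
 turn [-0.2  -0.16 -0.29] then shift mm [162.8   6.   18.7] | shift in present axes [162.8   5.3  19.2]
c1 top [242. 264.] ball [247. 244.]
c3 top [327. 264.] ball [321. 244.]
c4 top [331. 181.] ball [323. 171.]
```

>>> {"name": "step_arm", "arguments": {
  "grip": [0.085, 0.085, 0.085, 0.085, 0.085, 0.085, 0.085],
  "dp": [
    [0.025, 0, 0],
    [0.028, 0, 0],
    [0.028, 0, 0],
    [0.028, 0, 0],
    [0.028, 0, 0],
    [0.025, 0, 0],
    [0, 0, 0]
  ],
  "angular": [
    [0, 0, 0],
    [0, 0, 0],
    [0, 0, 0],
    [0, 0, 0],
    [0, 0, 0],
    [0, 0, 0],
    [0, 0, 0]
  ]
}}

```text
clock: 49.0
tool_pos: [516.1, 151.5, 268.4]
eef_rot: [-0.004, 0.665, 0.747, 0.0]
ft_force: [0.2, -0.6, 0.7]
finger_gap: 84.6
grasp_force: 0.0
```

```bash
python3 - <<'E'
from h import *
to([522,146.1,250],RO(JX,[0,0,-1]))
save('top','t14.png'); save('scene','s14.png'); kt,ks=cal('top'),cal('scene')
for n,c in [('c1',(505.5,-83.7)),('c3',(588.8,-74.7)),('c4',(579.3,8.1))]: print(n,'top',[proj(q,[*c,z]).round(1).tolist() for q in (kt,ks) for z in (119,70)])
w=cv2.resize(cv2.imread('pics/w14.png'),(400,300)); s=cv2.resize(cv2.imread('pics/s14.png')[130:250,225:385],(400,300)); t=cv2.resize(cv2.imread('pics/t14.png')[175:285,210:350],(382,300)); t2=cv2.resize(cv2.imread('pics/t14.png')[215:290,130:230],(400,300))
cv2.imwrite('pics/m14.png',np.vstack([np.hstack([w,s]),np.hstack([cv2.copyMakeBorder(t,0,0,0,18,cv2.BORDER_CONSTANT),t2])]))
E
```

```text
t 49.0 pos [516.1 151.5 268.4] gap 84.6 gf 0.0 ft [ 0.2 -0.6  0.7]
 q [-0.06  0.2  -0.34  1.78  0.07  1.18 -0.31] zaxis [-0.006  0.005 -1.   ] yaxis [ 0.993  0.116 -0.005]
 turn [-0.31 -0.34  0.34] then shift mm [-6.   5.3 18.4] | shift in present axes [-6.1  5.4 18.4]
c1 top [[308.4, 241.9], [307.8, 242.6], [262.9, 178.9], [263.4, 192.0]]
c3 top [[304.5, 213.7], [304.0, 215.3], [261.6, 200.2], [262.2, 213.3]]
c4 top [[276.5, 217.7], [276.9, 219.2], [293.7, 200.2], [293.3, 213.3]]
```

View pics/m14.png

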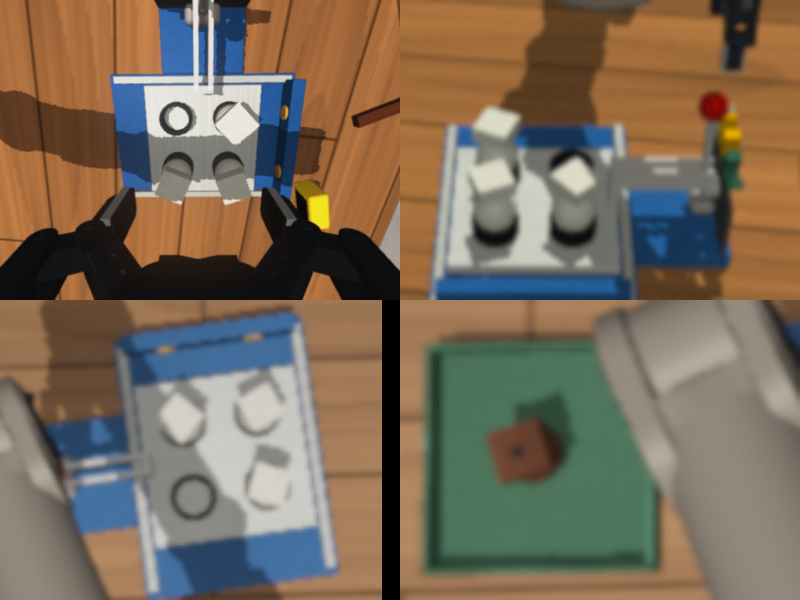

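Top views show all three plinths centred over their cups, so they stand upright. The bored finial rests in the tray middle (about (520,450) in the panel) and the lever is still at yellow. Now I'll cage the knob and throw it slowly to green.

>>> {"name": "step_arm", "arguments": {
  "grip": [0.085, 0.085, 0.085, 0.085, 0.085, 0.06, 0.045, 0.036],
  "dp": [
    [-0.006, 0.005, 0],
    [0, 0, 0.025],
    [0, 0, 0.025],
    [0, 0, 0.02],
    [0, 0, 0.012],
    [0, 0, 0],
    [0, 0, 0],
    [0, 0, 0]
  ],
  "angular": [
    [0, 0, 0],
    [0, 0, 0],
    [0, 0, 0],
    [0, 0, 0],
    [0, 0, 0],
    [0, 0, 0],
    [0, 0, 0],
    [0, 0, 0]
  ]
}}

```text
clock: 49.9
tool_pos: [523.2, 141.2, 188.1]
eef_rot: [-0.002, 0.668, 0.744, 0.0]
ft_force: [0.7, -0.3, 0.5]
finger_gap: 43.4
grasp_force: 0.0
```

```bash
python3 - <<'E'
from h import *
to([522,146.1,185],RO(JX,[0,0,-1]))
E
```

```text
t 49.9 pos [523.2 141.2 188.1] gap 43.4 gf 0.0 ft [ 0.7 -0.3  0.5]
 q [-0.06  0.28 -0.33  1.87  0.1   1.01 -0.33] zaxis [-0.003  0.003 -1.   ] yaxis [ 0.994  0.108 -0.002]
 turn [-0.14 -0.17 -0.1 ] then shift mm [ 5.  -0.6  3.1] | shift in present axes [ 5.  -0.6  3.1]
```

>>> {"name": "step_arm", "arguments": {
  "grip": [0.036, 0.036, 0.036, 0.036, 0.036, 0.036, 0.036, 0.036],
  "dp": [
    [0.003, 0, 0.002],
    [0, 0.001, 0],
    [0, 0.003, 0],
    [0, 0.004, 0],
    [0, 0.004, 0],
    [0, 0.004, 0.001],
    [0, 0.004, 0.001],
    [0, 0.004, 0.001]
  ],
  "angular": [
    [0, 0, 0],
    [0, 0, 0],
    [0, 0, 0],
    [0, 0, 0],
    [0, 0, 0],
    [0, 0, 0],
    [0, 0, 0],
    [0, 0, 0]
  ]
}}

```text
clock: 50.7
tool_pos: [546.1, 146.7, 181.6]
eef_rot: [-0.003, 0.668, 0.744, -0.001]
ft_force: [-2.8, 0.1, 2.2]
finger_gap: 35.8
grasp_force: 1.2
```

>>> {"name": "step_arm", "arguments": {
  "grip": [0.036, 0.036, 0.036, 0.036, 0.036, 0.036, 0.036, 0.036],
  "dp": [
    [0, 0.004, 0.001],
    [0, 0.004, 0.001],
    [0, 0.004, 0.001],
    [0, 0.004, 0.002],
    [0, 0.004, 0.002],
    [0, 0.004, 0.002],
    [0, 0.004, 0.002],
    [0, 0.004, 0.002]
  ],
  "angular": [
    [0, 0, 0],
    [0, 0, 0],
    [0, 0, 0],
    [0, 0, 0],
    [0, 0, 0],
    [0, 0, 0],
    [0, 0, 0],
    [0, 0, 0]
  ]
}}

```text
clock: 51.5
tool_pos: [578.0, 150.3, 168.4]
eef_rot: [-0.002, 0.668, 0.744, -0.001]
ft_force: [0.6, 0.1, 1.1]
finger_gap: 36.0
grasp_force: 0.0
```

>>> {"name": "step_arm", "arguments": {
  "grip": [0.036, 0.036, 0.036, 0.036, 0.036],
  "dp": [
    [0, 0.004, 0.002],
    [0, 0.003, 0.002],
    [0, 0.002, 0],
    [0, 0, 0],
    [0, 0, 0]
  ],
  "angular": [
    [0, 0, 0],
    [0, 0, 0],
    [0, 0, 0],
    [0, 0, 0],
    [0, 0, 0]
  ]
}}

```text
clock: 52.0
tool_pos: [586.3, 151.3, 164.7]
eef_rot: [-0.003, 0.668, 0.744, -0.001]
ft_force: [0.7, 0.7, -1.2]
finger_gap: 36.0
grasp_force: 0.0
```

```bash
python3 - <<'E'
from h import *
to(np.r_[522,146.1,165]+65*JX,RO(JX,[0,0,-1]))
E
```

```text
t 52.0 pos [586.3 151.3 164.7] gap 36.0 gf 0.0 ft [ 0.7  0.7 -1.2]
 q [-0.08  0.42 -0.31  1.74  0.14  1.01 -0.33] zaxis [-0.005  0.002 -1.   ] yaxis [ 0.994  0.108 -0.005]
 turn [-0.28 -0.15 -0.08] then shift mm [ 1.9  0.5 -0.3] | shift in present axes [ 1.9  0.5 -0.3]
```

Open and withdraw straight up, then verify numerically.

>>> {"name": "step_arm", "arguments": {
  "grip": [0.05, 0.065, 0.075, 0.075, 0.075, 0.075, 0.075, 0.075],
  "dp": [
    [0, 0, 0],
    [0, 0, 0],
    [0, 0, -0.005],
    [0, 0, -0.015],
    [0, 0, -0.03],
    [0, 0, -0.04],
    [0.03, 0, -0.02],
    [0.04, 0, 0]
  ],
  "angular": [
    [0, 0, 0],
    [0, 0, 0],
    [0, 0, 0],
    [0, 0, 0],
    [0, 0, 0],
    [0, 0, 0],
    [0, 0, 0],
    [0, 0, 0]
  ]
}}

```text
clock: 52.8
tool_pos: [582.5, 219.4, 280.8]
eef_rot: [0.0, 0.67, 0.742, 0.003]
ft_force: [-0.0, -0.5, -0.8]
finger_gap: 75.3
grasp_force: 0.0
```

>>> {"name": "step_arm", "arguments": {
  "grip": [0.075, 0.075, 0.075, 0.075, 0.075, 0.075],
  "dp": [
    [0.04, 0, 0],
    [0.04, 0, 0],
    [0.04, 0, 0],
    [0, 0, 0],
    [0, 0, 0],
    [0, 0, 0]
  ],
  "angular": [
    [0, 0, 0],
    [0, 0, 0],
    [0, 0, 0],
    [0, 0, 0],
    [0, 0, 0],
    [0, 0, 0]
  ]
}}

```text
clock: 53.4
tool_pos: [567.1, 338.5, 275.8]
eef_rot: [-0.002, 0.668, 0.744, -0.001]
ft_force: [0.5, -1.1, 0.1]
finger_gap: 74.9
grasp_force: 0.0
```

```bash
python3 - <<'E'
from h import *
to([587,300,270])
T,S=save('top','t15.png'),save('scene','s15.png')
def cent(im,c,h,f):
    u,v=np.round(c).astype(int); P=im[v-h:v+h+1,u-h:u+h+1].astype(int); m=f(P); ys,xs=np.nonzero(m); return (round(xs.mean()+u-h,1),round(ys.mean()+v-h,1),int(m.sum())) if len(xs) else None
red=lambda P:(P[...,0]>110)&(P[...,1]<70)&(P[...,2]<70)
kt,ks=cal('top'),cal('scene'); K=np.r_[522,146.1,157]+np.r_[65,65,0]*JX
for n,k,im in(('top',kt,T),('scene',ks,S)): print(n,'knob pred',proj(k,K).round(1),'seen',cent(im,proj(k,K),14,red))
# finials: compare patch before/after shift of carriage 12 mm along jig x
T0,S0=cv2.imread('pics/t14.png')[:,:,::-1],cv2.imread('pics/s14.png')[:,:,::-1]
for n,c in [('c1',(505.5,-83.7)),('c3',(588.8,-74.7)),('c4',(579.3,8.1))]:
  for nm,k,a,b in(('top',kt,T0,T),('scene',ks,S0,S)):
    for z in (114,72):
      p0=proj(k,[*c,z]); p1=proj(k,np.r_[c,z]+12*JX); u,v=np.round(p0).astype(int); t=np.ascontiguousarray(a[v-5:v+6,u-5:u+6]); U,V=np.round(p1).astype(int); w=np.ascontiguousarray(b[V-12:V+13,U-12:U+13])
      r=cv2.matchTemplate(w,t,cv2.TM_CCOEFF_NORMED); _,mx,_,l=cv2.minMaxLoc(r); print(n,nm,z,'moved',(l[0]+U-12+5-u,l[1]+V-12+5-v),'expected',(p1-p0).round(1),round(mx,2))
k=cal('top'); print('bored',[(np.round(d['xyz'],0).tolist(),round(d['p'],2)) for d in robot.boxes_of('scene','bored1')][:3])
E
```

```text
t 53.4 pos [567.1 338.5 275.8] gap 74.9 gf 0.0 ft [ 0.5 -1.1  0.1]
 q [-0.33  0.43 -0.38  1.47  0.16  1.28 -0.62] zaxis [-0.004  0.001 -1.   ] yaxis [ 0.994  0.107 -0.004]
 turn [0. 0. 0.] then shift mm [-40.4  15.7   5.7] | shift in present axes [-40.4  15.7   5.7]
top knob pred [225.9 215.3] seen (np.float64(225.2), np.float64(215.8), 37)
scene knob pred [351.8 195.8] seen (np.float64(352.6), np.float64(195.1), 66)
c1 top 114 moved (np.int64(-1), np.int64(-4)) expected [-0.6 -4. ] 0.93
c1 top 72 moved (np.int64(-1), np.int64(-4)) expected [-0.6 -3.9] 0.98
c1 scene 114 moved (np.int64(0), np.int64(3)) expected [-0.2  2.9] 1.0
c1 scene 72 moved (np.int64(0), np.int64(3)) expected [-0.2  2.9] 1.0
c3 top 114 moved (np.int64(-1), np.int64(-4)) expected [-0.6 -4. ] 0.97
c3 top 72 moved (np.int64(-1), np.int64(-4)) expected [-0.6 -3.9] 0.97
c3 scene 114 moved (np.int64(0), np.int64(3)) expected [-0.2  3.2] 0.99
c3 scene 72 moved (np.int64(0), np.int64(3)) expected [-0.2  3.2] 0.94
c4 top 114 moved (np.int64(-1), np.int64(-4)) expected [-0.5 -4. ] 0.97
c4 top 72 moved (np.int64(-1), np.int64(-4)) expected [-0.5 -3.9] 0.96
c4 scene 114 moved (np.int64(0), np.int64(3)) expected [0.1 3.2] 0.98
c4 scene 72 moved (np.int64(0), np.int64(3)) expected [0.1 3.2] 0.94
bored [([503.0, 365.0, 65.0], 0.77), ([497.0, 347.0, 4.0], 0.37)]
```

The knob is at the green position within a pixel, all finials rode along with the carriage unchanged, and the bored one lies in the tray. Handing in.

```bash
python3 -c "
from rig import robot
print(robot.sign_off())"
```

```text
the job is handed in; nothing more can be done
None
```

I handed the job in at about 53 s, and the judge's verdict was not shown: the bored finial is in the green tray, the three white finials stand upright in cups 1, 3 and 4, the lever is in the green bore notch, and the arm never went near the glue bottle, tape measure or pencil cup.

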